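Close a stone sample in the vacuum pot

TASK

Lift the steel scoop with the blue handle, tip its four stones into the round vacuum pot and stand the empty scoop back down on the worktop. Then fit the lid over the pot's two guide pins and press it down until the rubber seal is squeezed and the lid is fully home; finish still holding it pressed shut, because it springs up when let go and the pump has yet to be started. Leave the stopwatch, the brush and the rubber bulb where they are.

Things in the scene. Friction and masses are not known exactly. Their poses are not given: they have to be found in the camera images.
- pot: Bare aluminium vacuum pot, fixed to the worktop on a grey plate 150 x 150 x 10 mm. Origin: centre of the plate's underside, on the pot's axis; z up. Open top, inside diameter 100 mm, inner floor 16 mm above the origin, outside diameter 112 mm. Flange of diameter 128 mm, top face 74 mm above the origin; two lugs 34 mm wide along the pot's x (out to x = +-93 mm), each with a guide pin.
- pot_mouth (a point): Centre of the pot's open mouth, on its axis, level with the flange's top face (74 mm above the worktop).
- pin_a (a point): Foot of the guide pin at the pot's x = +76 mm, y = 0, on the flange's top face. Steel, diameter 8 mm, straight for 11 mm, then tapered to a 3 mm wide nose 18 mm above the face.
- pin_b (a point): Foot of the other, equal guide pin, at the pot's x = -76 mm, y = 0.
- seal (a joint): Squeeze of the black rubber seal ring (diameter 120 mm outside, 104 mm inside) in the flange, in m: 0 free, 4 mm proud of the face; 0.004 with the lid metal to metal on the flange. Springy: it resists with 4 N at first and 12 N at 4 mm (the lid's weight, about 3.5 N, is part of that) and lifts the lid again when the press stops.
- lid: Loose bare aluminium lid, about 0.35 kg, flat on the worktop. Origin: centre of its flat underside; z up, x through its two lugs. Disc of diameter 124 mm, 12 mm thick, raised to 17 mm at the centre; lugs 34 mm wide out to x = +-93 mm. Gauge at x = -52 mm (35 mm high), hose nipple at x = +51 mm (31 mm high, pointing to +y). Closed, its underside is 74 mm above the pot's origin; on the free seal 78 mm.
- hole_a (a point): Centre, on the underside, of the lid's through hole at x = +76 mm, y = 0; diameter 10.5 mm, brass bush on top. The holes go over the pot's pins, either way round.
- hole_b (a point): The same for the other hole, at the lid's x = -76 mm, y = 0.
- lid_handle (a point): Middle of the lid's black bar handle, 45 mm above the lid's underside. The bar is 72 mm long along the lid's x, 20 mm wide (y) and 18 mm high (36 to 54 mm above the underside), on two posts of diameter 12 mm at x = +25 and -25 mm, free at both sides: grip it across its 20 mm width.
- scoop: Loose flat-bottomed steel scoop, about 0.18 kg empty, standing on the worktop, four stones in it. Origin: centre of the floor's underside; z up. Pan 130 mm long in x, floor 2.5 mm thick, walls 27 mm high; 92 mm wide at the back (x = +65 mm), 62 mm at the open mouth (x = -65 mm). A back plate rises to 44 mm. Stones slide out when the mouth is tipped down 25 to 36 degrees; about 50 empties it surely.
- scoop_grip (a point): Point on the scoop's blue handle for gripping, at the scoop's x = 95 mm, 34 mm above its underside. The handle is a level bar along the scoop's x from x = 77 to 175 mm, 18 mm wide (y) and 15 mm high, centred on this height.
- scoop_mouth (a point): Middle of the lip of the scoop's mouth, on the floor's upper face, at the scoop's x = -65 mm.
- stone_0: Piece of crushed stone number 0, about 30 x 25 x 20 mm, 22 g, in the scoop at the start. Origin: its middle.
- stone_1: Piece of crushed stone number 1, about 30 x 25 x 20 mm, 22 g, in the scoop at the start. Origin: its middle.
- stone_2: Piece of crushed stone number 2, about 30 x 25 x 20 mm, 22 g, in the scoop at the start. Origin: its middle.
- stone_3: Piece of crushed stone number 3, about 30 x 25 x 20 mm, 22 g, in the scoop at the start. Origin: its middle.
- stopwatch: Bystander: black and yellow stopwatch, 71 x 60 x 18 mm, lying behind the work. Origin: centre of its underside.
- brush: Bystander: flat brush with a red-brown handle, 170 mm long, 32 mm wide, 11 mm thick, lying behind the work. Origin: centre of its underside.
- bulb: Bystander: dark red rubber bulb, diameter 56 mm, 78 mm high, standing behind the work. Origin: centre of its underside.

How it is judged:
By the outcome, as a careful person would: the job done as asked, in the order asked, and still so for the second after the job is handed in, while the arm keeps its last pose, push and grip.
It also fails if it takes over 72 s, if anything falls off the work surface, if the arm or the gripper's body presses on something with over 40 N, if the wrist force passes 120 N, or if a joint passes its speed limit or range.

ROBOT

A 6-joint arm with a two-finger parallel gripper is mounted at the origin on a cart in front of the work surface, level with it; the furniture and walls round the work are solid. World frame = base frame: x ahead of the robot, y to its left, z up, the work surface at z = 0. Lengths are in mm, angles in rad, forces in N, time in s.
With the tool pointing down it reaches from about 350 to 775 mm from the base axis. Payload 7.3 kg.
Tool frame: the origin (TCP) lies on the centre line of the jaws, within the pads' length; the fingertips stand 22 mm ahead of it and the grasp point (between the pads) lies 3 mm ahead of it; z points along the fingers, y is the direction in which the jaws open and shut (so a half turn about z gives the same grasp; the last joint's range is limited). The gripper opens to 92 mm and grips with 3 to 60 N. Pads are 19 mm wide; open, the fingers measure 130 mm over their backs; the gripper's body (75 mm by 190 mm) begins 47 mm behind the grasp point.
Start: joints at [-1.292, 0.342, 1.524, -0, 1.275, -0.146], TCP at [216.396, -478.347, 248.741] pointing down, gripper open.
Joint ranges: [-2.53, 2.53], [-0.77, 2.02], [0.04, 2.7], [-1, 4.14], [0.28, 2.66], [-3.11, 3.11]. Speed limits (rad/s): [2.57, 2.57, 3.14, 3.14, 3.14, 3.14].

INTERFACE

Orientations are given as [roll, pitch, yaw] about the fixed x, y, z axes, in that order (R = Rz(yaw) Ry(pitch) Rx(roll)).
In Python, from plant import bot gives the robot as it stands.
- The arm moves only by the tool play_rows, never from a script. Its argument "moves" is one flat list of numbers, 5 for each row, row after row: the closure in counts, from 0 (fully open) to 255 (shut), then the shift along the tool's x, y, z in mm, then the turn about the tool's z in degrees. A call has 1 to 8 rows; each row is the pose to reach, as a shift and turn from the pose commanded when the call began, along the tool's axes at that moment; what a row does not reach only later rows make up. A row lasts 1/12 s, in which the tool goes at most 41.7 mm and 7.16 degrees, less where a joint would pass 70% of its speed; a pose out of reach is approached as far as the arm can. A call with a gripper value outside its range is refused whole. The fingers move at their own pace and stop on an object; the grip force is fixed at half the most. Time passes only in rows, so rows that repeat a pose let the fingers close. It gives the time, the measured TCP pose, the force and the opening at its end, in the units of the state.
- bot.get_obs(): the state, without advancing time (a new reading comes with each control period).
- bot.capture(name): name is "scene" or "top" or "wrist"; returns a dict with "color" (384x512x3 uint8, red, green, blue), "fx", "fy", "cx", "cy" (pixels), "world_to_cam" (4x4, takes a point from world to camera coordinates); the wrist camera has in their place "T_tool_cam" (4x4, takes a point from camera to tool coordinates, whose origin is the TCP and whose axes are the flange's). Camera axes: x right, y down, z forward; pixel columns grow to the right and rows downward; lengths in mm; the calibration is good to about 2 mm. A picture is of the moment at which its call begins: read the wrist's pose just before it. There is no depth.
- bot.close_job(): hands the job in, once; it reports no verdict.
The state is a dict: "time": time; "joint_positions": joint angles; "dq": joint speeds; "tau": joint torques, N m; "tool_pos": TCP position; "tcp_rot": TCP orientation; "contact_force": force on the tool from outside, world axes, zero at the start; "moment": the same for the moment, N m; "grip_width": finger opening in mm.
Only numpy, scipy, OpenCV 4.12 (cv2) and the standard library are available. Lean on these libraries where they do the work, as an engineer would, in place of code of your own. Each camera call takes 0.05 s, during which the arm holds its last target.

## Working session

There is one attempt and no reset: what is moved stays moved. The work goes in short steps, Python scripts to look and compute and a tool call to move; the robot and the scene stay as the last step left them, time stands still between calls to the robot, and variables do not carry over. Pictures are saved under pics/ and viewed, and the job is handed in when it is done.

Besides the shell and the picture viewer there is one more tool, called after "Request:" in YAML: its name, and indented under it one key for each argument. play_rows: Moves the arm, as the interface text tells. Its arguments: {"type":"object","properties":{"moves":{"type":"array","items":{"type":"number"}}},"required":["moves"]}

```bash
ls; mkdir -p pics; python3 - <<'E'
from plant import bot
import cv2,numpy as np
print(bot.get_obs())
for n in ["scene","top","wrist"]:
    c=bot.capture(n)
    cv2.imwrite(f"pics/{n}0.png",cv2.cvtColor(c["color"],cv2.COLOR_RGB2BGR))
    print(n,{k:(np.round(v,4).tolist() if hasattr(v,'tolist') else v) for k,v in c.items() if k!="color"})
E
```

```text
pics
{'time': 0.0, 'joint_positions': array([-1.29201946e+00,  3.42742282e-01,  1.52502663e+00,  1.89666139e-05,
        1.27538602e+00, -1.46012980e-01]), 'dq': array([-4.34188673e-04,  8.50935022e-05,  1.32464547e-03,  1.29317620e-03,
       -4.48045236e-04,  1.19368483e-03]), 'tau': array([ 1.21108067e-03, -4.31244314e+01, -2.44221336e+01,  7.17716594e-02,
        5.58433158e-02, -1.21035473e-04]), 'tool_pos': array([ 216.28309502, -477.96951188,  248.03142623]), 'tcp_rot': array([-3.14004963e+00, -2.45247412e-04,  4.24784125e-01]), 'contact_force': array([ 0.37653456,  0.25320662, -0.16505647]), 'moment': array([0.01913183, 0.00343209, 0.010746  ]), 'grip_width': 91.78976444731796}
scene {'fx': 488.60859717382823, 'fy': 488.60859717382823, 'cx': 251.3926144292826, 'cy': 190.28110451868687, 'world_to_cam': [[0.6234, -0.7816, -0.021, -303.1156], [-0.3604, -0.2634, -0.8948, 269.4589], [0.6939, 0.5654, -0.446, 1043.1232], [0.0, 0.0, 0.0, 1.0]]}
top {'fx': 347.5337735346542, 'fy': 347.5337735346542, 'cx': 258.83611901304795, 'cy': 193.877003459209, 'world_to_cam': [[0.0014, -1.0, -0.0044, 3.0422], [-0.9767, -0.0005, -0.2148, 522.8832], [0.2148, 0.0046, -0.9767, 1165.8051], [0.0, 0.0, 0.0, 1.0]]}
wrist {'fx': 302.17439288863017, 'fy': 302.17439288863017, 'cx': 250.6208612529393, 'cy': 191.99129724292814, 'T_tool_cam': [[-0.0005, -0.9617, -0.2742, 74.4074], [1.0, -0.0009, 0.0013, 0.4287], [-0.0015, -0.2742, 0.9617, -136.3932], [0.0, 0.0, 0.0, 1.0]]}
```

View pics/scene0.png

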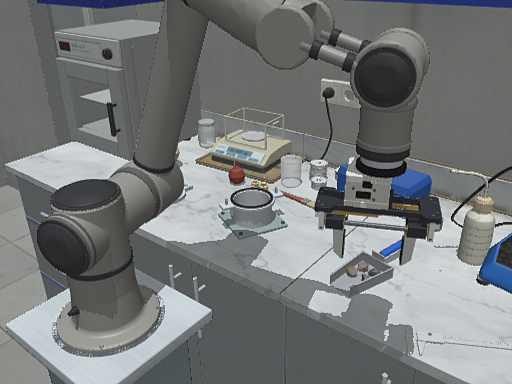

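View pics/top0.png

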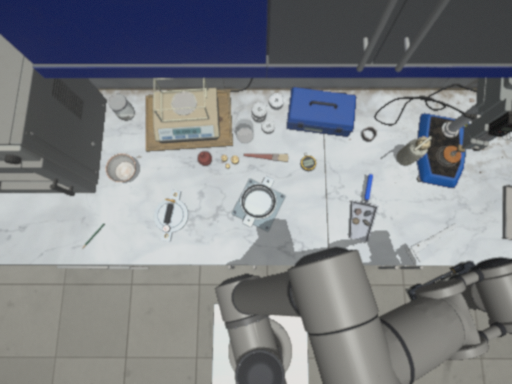

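View pics/wrist0.png

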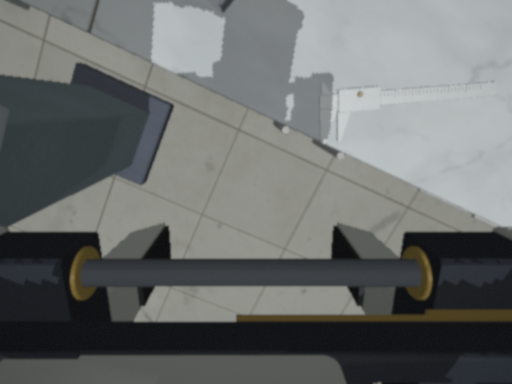

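```bash
cat > h.py <<'E'
import cv2,numpy as np
from scipy.spatial.transform import Rotation as R
def T_tool(o):
    T=np.eye(4);T[:3,:3]=R.from_euler('xyz',o['tcp_rot']).as_matrix();T[:3,3]=o['tool_pos'];return T
def w2c(c,o=None):
    return c['world_to_cam'] if 'world_to_cam' in c else np.linalg.inv(T_tool(o)@c['T_tool_cam'])
def unproj(c,u,v,z,o=None):
    M=np.linalg.inv(w2c(c,o)); d=M[:3,:3]@np.array([(u-c['cx'])/c['fx'],(v-c['cy'])/c['fy'],1]); p=M[:3,3]
    return p+d*(z-p[2])/d[2]
def proj(c,P,o=None):
    q=w2c(c,o)@np.append(P,1); return np.array([c['fx']*q[0]/q[2]+c['cx'],c['fy']*q[1]/q[2]+c['cy']])
def save(c,name,crop=None,s=1):
    im=cv2.cvtColor(c['color'],cv2.COLOR_RGB2BGR)
    if crop: x0,y0,x1,y1=crop; im=im[y0:y1,x0:x1]
    im=cv2.resize(im,None,fx=s,fy=s,interpolation=cv2.INTER_CUBIC); cv2.imwrite('pics/'+name,im)
E
python3 - <<'E'
from plant import bot
from h import *
c=bot.capture('top')
np.save('top0.npy',c,allow_pickle=True)
save(c,'topz1.png',(130,140,290,260),5)
save(c,'topz2.png',(300,140,420,260),5)
E
```

```text
(no output)
```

View pics/topz1.png

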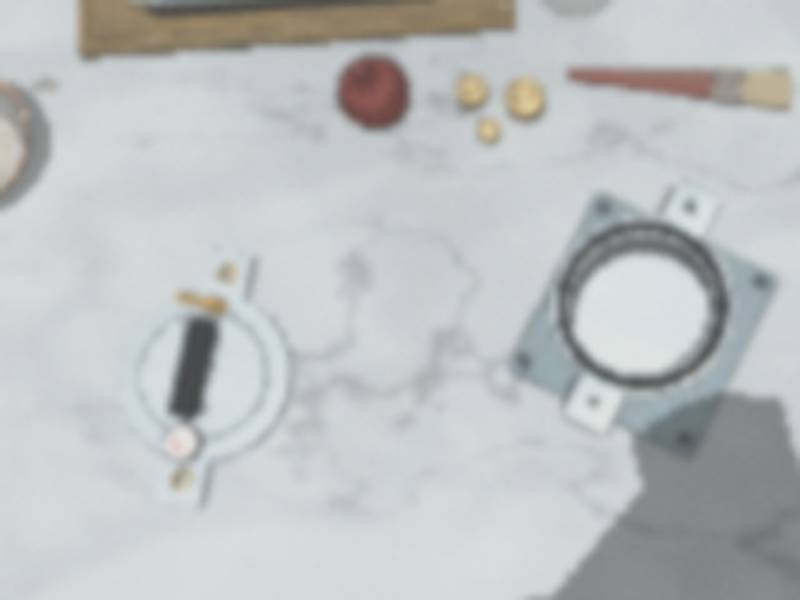

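View pics/topz2.png

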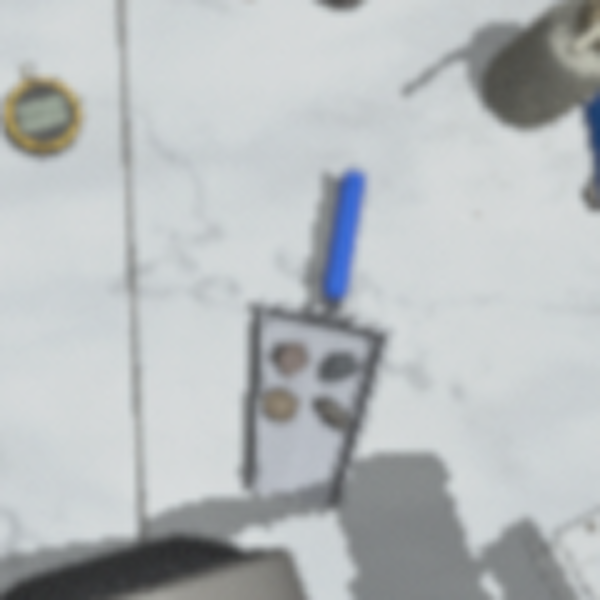

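```bash
python3 - <<'E'
from h import *
c=np.load('top0.npy',allow_pickle=True).item()
f=lambda x,y,x0,y0,z: unproj(c,x0+x/5-.4,y0+y/5-.4,z)
p=lambda n,a:print(n,np.round(a,1))
a=f(690,205,130,140,88);b=f(594,400,130,140,88);p('pins',[a,b]);p('mid',(a+b)/2);d=a-b;print(np.linalg.norm(d),np.degrees(np.arctan2(d[1],d[0])))
p('mouth',f(644,305,130,140,76))
a=f(226,271,130,140,15);b=f(181,478,130,140,15);p('holes',[a,b]);p('mid',(a+b)/2);d=a-b;print(np.linalg.norm(d),np.degrees(np.arctan2(d[1],d[0])))
a=f(204,320,130,140,54);b=f(184,413,130,140,54);p('handle',[a,b]);p('mid',(a+b)/2);d=a-b;print(np.linalg.norm(d),np.degrees(np.arctan2(d[1],d[0])))
p('gauge',f(181,440,130,140,35));p('nip',f(210,303,130,140,25))
a=f(353,173,300,140,40);b=f(335,298,300,140,40);p('sc handle',[a,b]);d=a-b;print(np.linalg.norm(d),np.degrees(np.arctan2(d[1],d[0])))
p('mouthcorners',[f(248,487,300,140,27),f(338,502,300,140,27)])
p('back',[f(256,307,300,140,44),f(384,333,300,140,40)])
p('bulb',f(373,90,130,140,60));p('brush',[f(570,75,130,140,10),f(790,90,130,140,10)]);p('watch',f(42,115,300,140,15))
E
```

```text
pins [[563.  -26.8  88. ]
 [427.2  38.5  88. ]]
mid [495.1   5.8  88. ]
150.67095310035756 -25.670563610170515
mouth [494.9   4.9  76. ]
holes [[532.2 310.1  15. ]
 [381.6 334.   15. ]]
mid [456.9 322.1  15. ]
152.50477125644719 -9.039716481989872
handle [[488.4 313.8  54. ]
 [422.8 324.   54. ]]
mid [455.6 318.9  54. ]
66.44212644763189 -8.832921133958296
gauge [406.3 330.2  35. ]
nip [506.4 317.8  25. ]
sc handle [[ 599.4 -398.    40. ]
 [ 507.4 -379.    40. ]]
93.96968753111103 -11.638057348778295
mouthcorners [[ 374.8 -313.4   27. ]
 [ 364.4 -375.7   27. ]]
back [[ 500.1 -321.6   44. ]
 [ 482.2 -412.    40. ]]
bulb [655.6 200.1  60. ]
brush [[ 684.    61.1   10. ]
 [ 672.2 -103.6   10. ]]
watch [ 651.  -178.6   15. ]
```

```bash
cat >> h.py <<'E'
def rel(o,xyz,yawdeg=None):
    T=T_tool(o); s=T[:3,:3].T@(np.array(xyz)-o['tool_pos'])
    y=np.degrees(o['tcp_rot'][2]); t=0 if yawdeg is None else -((yawdeg-y+180)%360-180)
    print('at',np.round(o['tool_pos'],1),'yaw %.2f'%y,'t %.2f'%o['time'],'F',np.round(o['contact_force'],1),'w %.1f'%o['grip_width'],'| shift',np.round(s,1),'turn %.2f'%t)
E
python3 - <<'E'
from plant import bot
from h import *
rel(bot.get_obs(),(553,-388,150),169)
E
```

```text
at [ 216.3 -478.1  248.3] yaw 24.34 t 0.20 F [ 0.6 -0.5  0. ] w 92.2 | shift [343.9  56.7  98.3] turn -144.66
```

Request:
play_rows:
  moves: [0,40,7,10,-7,0,80,14,20,-14,0,120,21,30,-21,0,160,28,40,-28,0,200,35,50,-35,0,240,42,60,-42,0,280,49,70,-49,0,320,53,80,-56]

```text
time: 0.87
tool_pos: [530.8, -394.4, 168.1]
tcp_rot: [-3.141, 0.0, 1.408]
contact_force: [1.5, -1.7, 0.1]
grip_width: 91.9
```

```bash
python3 - <<'E'
from plant import bot
from h import *
rel(bot.get_obs(),(553,-388,150),169)
E
```

```text
at [ 530.8 -394.4  168.1] yaw 80.68 t 0.87 F [ 1.5 -1.7  0.1] w 91.9 | shift [ 9.9 20.8 18.1] turn -88.32
```

Request:
play_rows:
  moves: [0,10,21,18,-7,0,10,21,18,-14,0,10,21,18,-21,0,10,21,18,-28,0,10,21,18,-35,0,10,21,18,-42,0,10,21,18,-49,0,10,21,18,-56]

```text
time: 1.53
tool_pos: [551.3, -388.5, 150.5]
tcp_rot: [-3.142, -0.001, 2.386]
contact_force: [-0.2, 0.6, 0.0]
grip_width: 91.9
```

Request:
play_rows:
  moves: [0,0,0,0,-7,0,0,0,0,-14,0,0,0,0,-21,0,0,0,0,-28,0,0,0,0,-32,0,0,0,0,-32]

```text
time: 2.03
tool_pos: [551.3, -388.6, 150.6]
tcp_rot: [3.141, -0.001, 2.941]
contact_force: [0.4, 0.2, -0.4]
grip_width: 92.2
```

```bash
python3 - <<'E'
from plant import bot
from h import *
o=bot.get_obs(); c=bot.capture('wrist'); np.save('w1.npy',dict(c=c,o=o),allow_pickle=True); save(c,'w1.png',None,1.5)
rel(o,(553,-388,42),169)
E
```

```text
at [ 551.3 -388.6  150.6] yaw 168.48 t 2.03 F [ 0.4  0.2 -0.4] w 92.2 | shift [ -1.6   0.9 108.6] turn -0.52
```

View pics/w1.png

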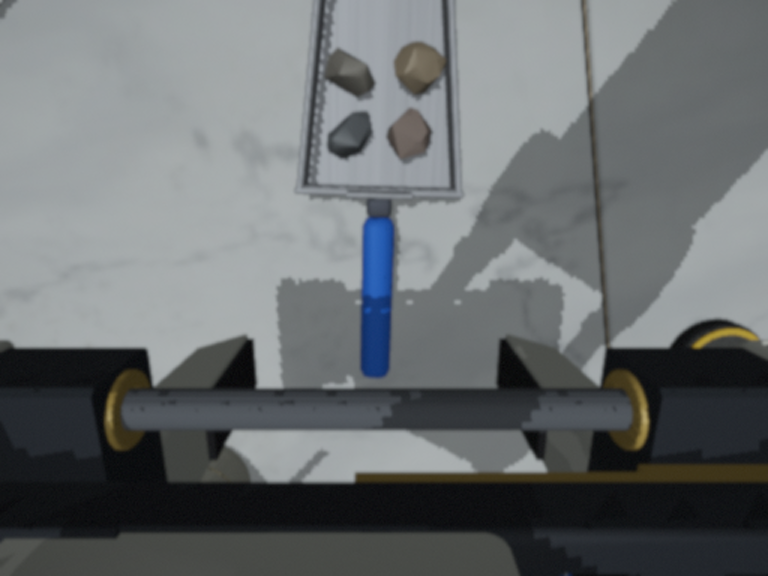

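```bash
python3 - <<'E'
from h import *
d=np.load('w1.npy',allow_pickle=True).item();c,o=d['c'],d['o']
f=lambda x,y,z: unproj(c,x/1.5,y/1.5,z,o)
a=f(378,217,41.5);b=f(375,376,41.5);print(a,b,np.linalg.norm(a-b),np.degrees(np.arctan2(*(a-b)[1::-1])))
l=f(300,191,44);r=f(460,197,44);print(l,r,np.linalg.norm(l-r))
m=(a+b)/2;print(m)
rel(o,(m[0],m[1],42),169)
E
```

```text
[ 509.48143353 -379.26684264   41.5       ] [ 601.52497372 -399.77869128   41.5       ] 94.30137445814614 167.4369526908723
[ 487.65652733 -416.67031465   44.        ] [ 507.54498784 -334.77559788   44.        ] 84.27511789844186
[ 555.50320363 -389.52276696   41.5       ]
at [ 551.3 -388.6  150.6] yaw 168.48 t 2.03 F [ 0.4  0.2 -0.4] w 92.2 | shift [-4.400e+00 -1.000e-01  1.086e+02] turn -0.52
```

Request:
play_rows:
  moves: [0,-3,0,40,0.5,0,-3,0,80,0.5,0,-3,0,100,0.5,0,-3,0,108,0.5,0,-3,0,108,0.5,255,-3,0,108,0.5,255,-3,0,108,0.5,255,-3,0,108,0.5]

```text
time: 2.75
tool_pos: [555.3, -390.2, 45.3]
tcp_rot: [-3.14, 0.003, 2.929]
contact_force: [-0.4, 0.6, -0.3]
grip_width: 76.5
```

Request:
play_rows:
  moves: [255,0,0,0,0,255,0,0,0,0,255,0,0,0,0,255,0,0,0,0]

```text
time: 3.08
tool_pos: [554.4, -389.4, 43.3]
tcp_rot: [-3.141, 0.0, 2.929]
contact_force: [-0.1, -0.0, 0.5]
grip_width: 49.6
```

Request:
play_rows:
  moves: [255,0,0,0,0,255,0,0,0,0,255,0,0,0,0,255,0,0,0,0,255,0,0,0,0,255,0,0,0,0,255,0,0,0,0,255,0,0,0,0]

```text
time: 3.75
tool_pos: [554.4, -389.1, 42.9]
tcp_rot: [3.141, -0.0, 2.929]
contact_force: [0.3, 0.3, -0.4]
grip_width: 17.5
```

Request:
play_rows:
  moves: [255,0,0,-4,0,255,0,0,-8,0,255,0,0,-14,0,255,0,0,-20,0,255,0,0,-25,0,255,0,0,-25,0]

```text
time: 4.25
tool_pos: [555.0, -389.9, 69.7]
tcp_rot: [-3.14, 0.002, 2.929]
contact_force: [0.8, 0.8, -3.2]
grip_width: 17.7
```

```bash
python3 - <<'E'
from plant import bot
from h import *
o=bot.get_obs(); print(o['moment']);c=bot.capture('wrist'); np.save('w2.npy',dict(c=c,o=o),allow_pickle=True); save(c,'w2.png',None,1.5)
save(bot.capture('scene'),'s2.png',(256,150,512,342),3)
rel(o,(553,-388,42),169)
E
```

```text
[ 0.01420669 -0.48641652  0.02464628]
at [ 555.  -389.9   69.7] yaw 167.84 t 4.25 F [ 0.8  0.8 -3.2] w 17.7 | shift [ 2.4  1.5 27.7] turn -1.16
```

View pics/w2.png

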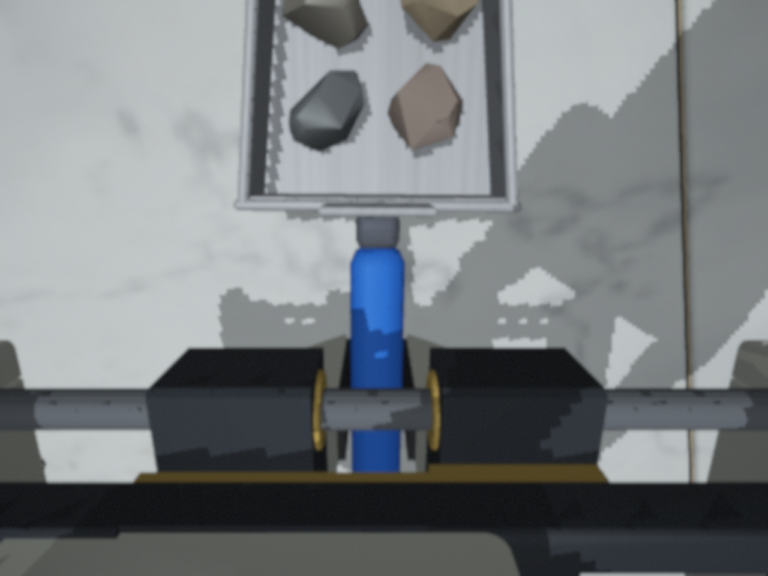

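View pics/s2.png

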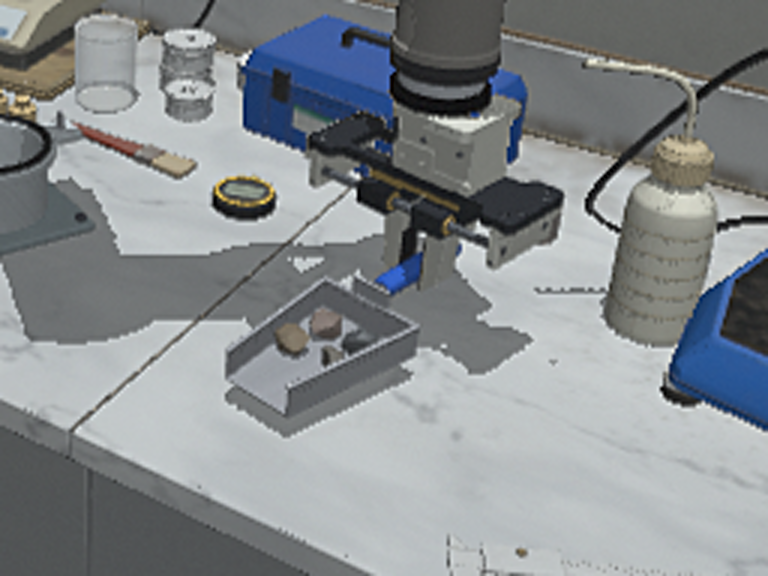

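```bash
python3 - <<'E'
from h import *
def st(p,y): return dict(tool_pos=np.array(p,float),tcp_rot=[np.pi,0,np.radians(y)],time=0,contact_force=np.zeros(3),grip_width=0)
W=[((555,-389.9,69.7),167.84),((496.7,-338,100),133.3),((438,-286,100),98.8),((380,-234,100),64.3)]
for a,b in zip(W,W[1:]): rel(st(*a),b[0],b[1])
E
```

```text
at [ 555.  -389.9   69.7] yaw 167.84 t 0.00 F [0. 0. 0.] w 0.0 | shift [ 67.9  38.5 -30.3] turn 34.54
at [ 496.7 -338.   100. ] yaw 133.30 t 0.00 F [0. 0. 0.] w 0.0 | shift [78.1 -7.1 -0. ] turn 34.50
at [ 438. -286.  100.] yaw 98.80 t 0.00 F [0. 0. 0.] w 0.0 | shift [ 60.3 -49.4  -0. ] turn 34.50
```

Request:
play_rows:
  moves: [255,2,1,-4,1,255,6,3,-10,3,255,14,8,-18,7,255,24,13,-25,12,255,34,19,-29,17,255,45,26,-30,23,255,57,32,-30,29,255,68,38.5,-30,34.5]

```text
time: 5.02
tool_pos: [495.2, -336.8, 98.1]
tcp_rot: [-3.141, -0.0, 2.321]
contact_force: [0.4, 0.5, -2.9]
grip_width: 17.4
```

Request:
play_rows:
  moves: [255,10,-1,0,4.5,255,20,-2,0,9,255,30,-3,0,13,255,40,-3.5,0,17,255,50,-4.5,0,21.5,255,60,-5.5,0,26,255,69,-6,0,30,255,78,-7,0,34.5]

```text
time: 5.68
tool_pos: [436.8, -284.9, 98.1]
tcp_rot: [-3.141, 0.0, 1.721]
contact_force: [0.4, -0.5, -2.5]
grip_width: 17.7
```

Request:
play_rows:
  moves: [255,9,-7,0,5,255,18,-15,0,10,255,27,-22,0,15,255,36,-30,0,20,255,45,-37,0,25,255,53,-43,0,30,255,58,-47.5,0,33,255,60,-49.5,0,34.5]

```text
time: 6.35
tool_pos: [378.1, -232.8, 98.1]
tcp_rot: [-3.14, 0.0, 1.12]
contact_force: [-0.2, -0.2, -2.3]
grip_width: 17.7
```

```bash
python3 - <<'E'
from plant import bot
from h import *
o=bot.get_obs(); print(o['moment']);c=bot.capture('wrist'); np.save('w3.npy',dict(c=c,o=o),allow_pickle=True); save(c,'w3.png',None,1.5)
save(bot.capture('top'),'t3.png',(200,140,400,260),4)
rel(o,(380,-234,69),64.3)
E
```

```text
[-0.2528582   0.01631674 -0.03972578]
at [ 378.1 -232.8   98.1] yaw 64.15 t 6.35 F [-0.2 -0.2 -2.3] w 17.7 | shift [-0.3  2.2 29.1] turn -0.15
```

View pics/w3.png

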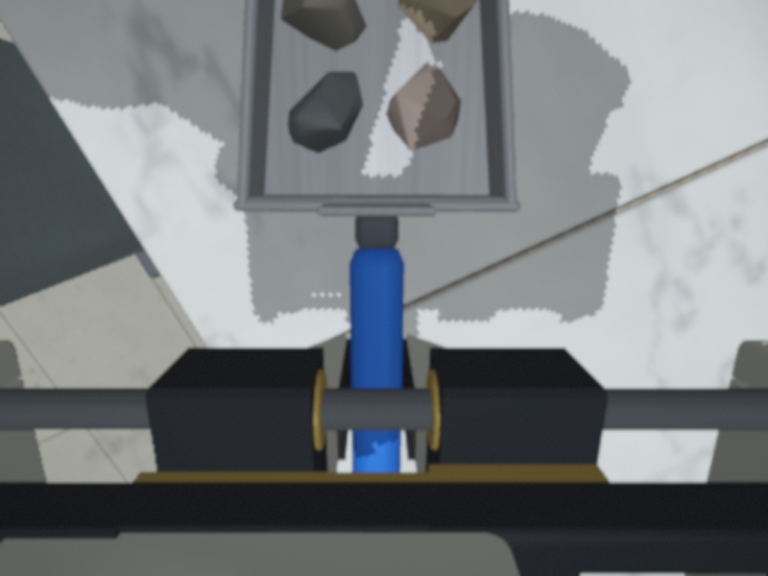

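View pics/t3.png

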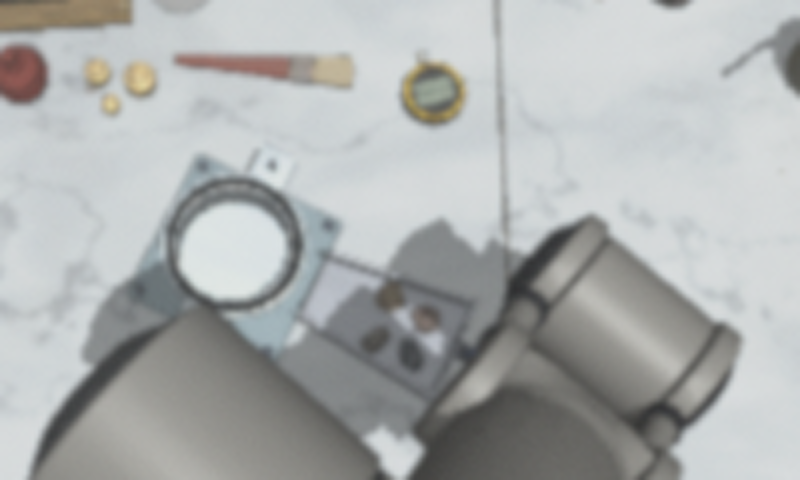

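Request:
play_rows:
  moves: [255,0,2,10,0,255,0,2,20,0,255,0,2,28,0,255,4,2,29,0,255,8,2,29,0,255,12,2,29,0,255,15,2,29,0,255,17,2,29,0]

```text
time: 7.12
tool_pos: [388.8, -218.9, 69.2]
tcp_rot: [3.141, 0.0, 1.124]
contact_force: [0.6, -0.3, -3.5]
grip_width: 17.7
```

Request:
play_rows:
  moves: [255,2,0,0,0,255,4,0,0,0,255,6,0,0,0,255,6,0,0,0]

```text
time: 7.45
tool_pos: [391.1, -213.6, 69.0]
tcp_rot: [3.141, 0.0, 1.123]
contact_force: [-0.3, 0.9, -3.2]
grip_width: 17.6
```

Request:
play_rows:
  moves: [255,2,0,0,0,255,4,0,0,0,255,5,0,0,0,255,5,0,0,0]

```text
time: 7.78
tool_pos: [393.2, -212.2, 69.7]
tcp_rot: [3.139, 0.005, 1.125]
contact_force: [-8.0, -13.9, 1.6]
grip_width: 17.4
```

```bash
python3 - <<'E'
from plant import bot
from h import *
o=bot.get_obs(); print(o['moment'])
save(bot.capture('top'),'t4.png',(220,160,340,250),6)
rel(o,(380,-234,69),64.3)
E
```

```text
[-2.49965955  1.42283524  0.15528454]
at [ 393.2 -212.2   69.7] yaw 64.45 t 7.78 F [ -8.  -13.9   1.6] w 17.4 | shift [-25.4  -2.5   0.8] turn 0.15
```

View pics/t4.png

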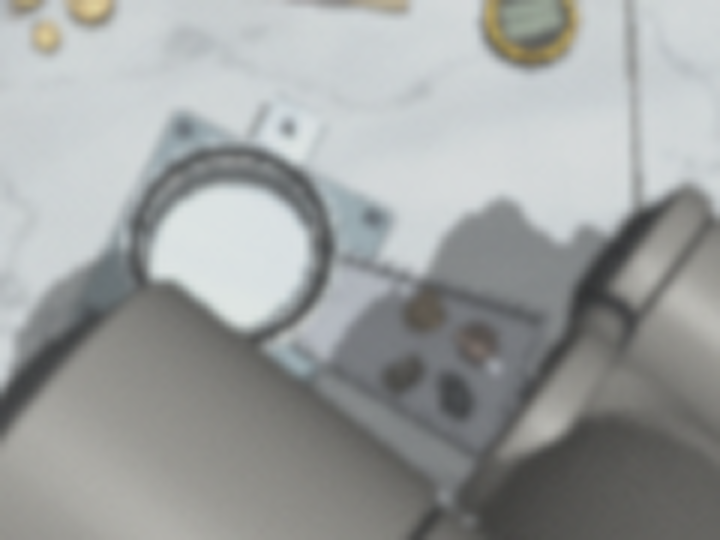

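Request:
play_rows:
  moves: [255,1,0,-4,0,255,1.5,0,-8,0,255,2.5,0,-12,0,255,3.5,0,-16,0,255,4.5,0,-20,0,255,5.5,0,-24,0,255,5.5,0,-24,0]

```text
time: 8.42
tool_pos: [395.8, -204.7, 93.6]
tcp_rot: [3.14, 0.001, 1.123]
contact_force: [-3.4, -3.9, -1.0]
grip_width: 17.6
```

```bash
python3 - <<'E'
from plant import bot
from h import *
o=bot.get_obs(); print(o['moment'])
c=bot.capture('wrist'); np.save('w5.npy',dict(c=c,o=o),allow_pickle=True); save(c,'w5.png',None,1.5)
rel(o,(380,-234,69),64.3)
E
```

```text
[-0.85161082  0.43018268  0.02098078]
at [ 395.8 -204.7   93.6] yaw 64.35 t 8.42 F [-3.4 -3.9 -1. ] w 17.6 | shift [-33.3  -1.6  24.6] turn 0.05
```

View pics/w5.png

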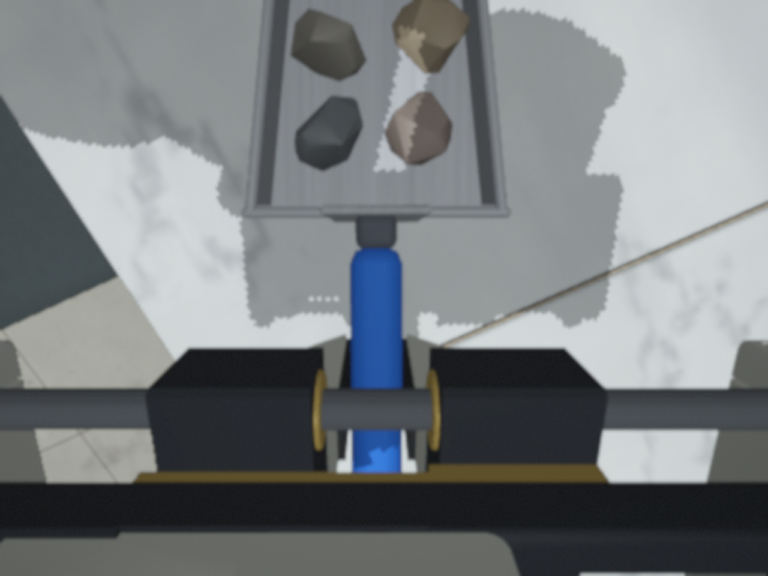

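Request:
play_rows:
  moves: [255,1.5,0,-4,0,255,3,0,-8,0,255,4.5,0,-12,0,255,6.5,0,-16.5,0,255,8.5,0,-21,0,255,10.5,0,-26,0,255,13,0,-31,0,255,14,0,-33,0]

```text
time: 9.13
tool_pos: [401.9, -191.4, 126.7]
tcp_rot: [3.141, -0.0, 1.123]
contact_force: [-0.1, -0.8, -3.4]
grip_width: 17.6
```

```bash
python3 - <<'E'
from plant import bot
from h import *
o=bot.get_obs(); print(o['moment'])
c=bot.capture('wrist'); np.save('w6.npy',dict(c=c,o=o),allow_pickle=True); save(c,'w6.png',None,1.5)
save(bot.capture('scene'),'s6.png',(130,120,386,312),3)
rel(o,(380,-234,69),64.3)
E
```

```text
[-0.37284642  0.15127091  0.05213047]
at [ 401.9 -191.4  126.7] yaw 64.36 t 9.13 F [-0.1 -0.8 -3.4] w 17.6 | shift [-47.9  -1.3  57.7] turn 0.06
```

View pics/w6.png

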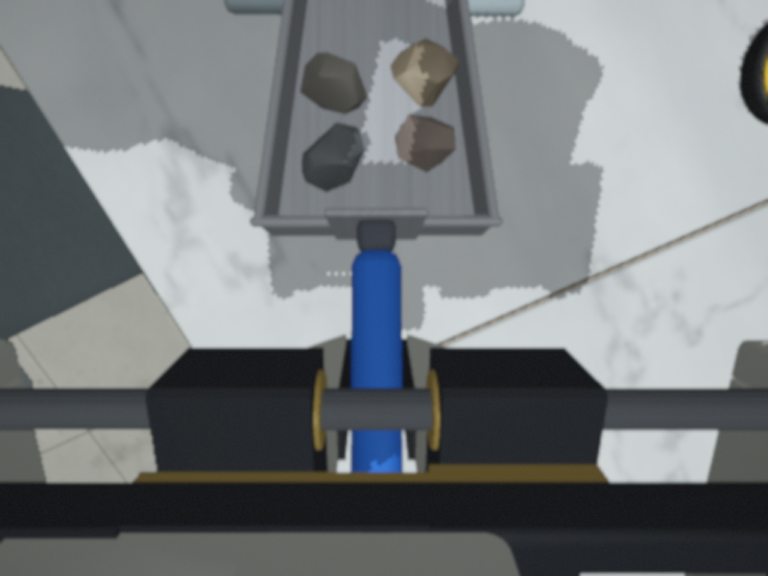

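View pics/s6.png

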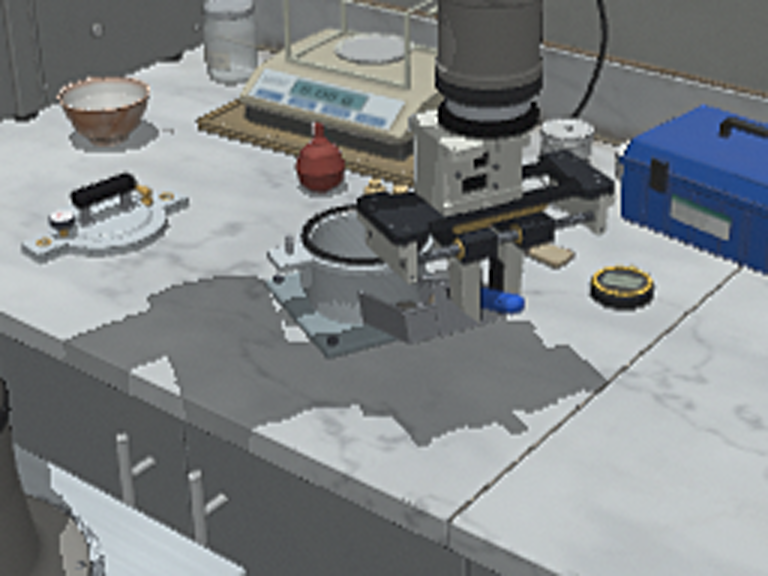

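```bash
cat >> h.py <<'E'
def tiltpix(c,th,pts,s=125,off=8):
    # scoop pts (x,y,z) -> wrist pixels; tool x = mouth dir, z down
    t=np.radians(th);Mi=np.linalg.inv(c['T_tool_cam']);out=[]
    for x,y,z in pts:
        a=s-x; b=-(z-34)  # forward, down
        X=a*np.cos(t)-b*np.sin(t); Z=a*np.sin(t)+b*np.cos(t)
        q=Mi@np.array([X,-y,off+Z,1]); out.append([c['fx']*q[0]/q[2]+c['cx'],c['fy']*q[1]/q[2]+c['cy']])
    return np.array(out)*1.5
E
python3 - <<'E'
from h import *
P=[(65,-46,27),(65,46,27),(65,-17,44),(65,17,44),(77,-9,41)]
for n in ['w2','w3','w6']:
    c=np.load(n+'.npy',allow_pickle=True).item()['c']
    for th in ([0,5] if n!='w6' else [12,16,18,20,25]): print(n,th,np.round(tiltpix(c,th,P)).tolist())
E
```

```text
w2 0 [[516.0, 199.0], [237.0, 200.0], [434.0, 204.0], [318.0, 204.0], [406.0, 243.0]]
w2 5 [[512.0, 201.0], [241.0, 201.0], [432.0, 201.0], [320.0, 201.0], [405.0, 239.0]]
w3 0 [[513.0, 202.0], [234.0, 203.0], [431.0, 208.0], [315.0, 208.0], [402.0, 246.0]]
w3 5 [[508.0, 203.0], [238.0, 204.0], [429.0, 204.0], [317.0, 204.0], [402.0, 242.0]]
w6 12 [[502.0, 207.0], [245.0, 207.0], [426.0, 201.0], [320.0, 201.0], [401.0, 239.0]]
w6 16 [[499.0, 210.0], [248.0, 210.0], [425.0, 201.0], [322.0, 201.0], [400.0, 239.0]]
w6 18 [[497.0, 212.0], [250.0, 212.0], [424.0, 201.0], [322.0, 201.0], [400.0, 238.0]]
w6 20 [[496.0, 214.0], [251.0, 214.0], [424.0, 202.0], [323.0, 202.0], [400.0, 239.0]]
w6 25 [[492.0, 219.0], [255.0, 219.0], [422.0, 204.0], [325.0, 204.0], [399.0, 239.0]]
```

Request:
play_rows:
  moves: [255,-3,1,-6,0,255,-5,1,-18,0,255,-5,1,-32,0,255,-5,1,-46,0,255,-4,1,-58,0,255,-2,1,-66,0,255,2,1,-70,0,255,8,1,-70,0]

```text
time: 9.9
tool_pos: [406.3, -185.2, 196.6]
tcp_rot: [3.14, 0.0, 1.122]
contact_force: [0.1, 0.5, -1.8]
grip_width: 17.8
```

Request:
play_rows:
  moves: [255,10,0,0,0,255,22,0,0,0,255,34,0,0,0,255,46,0,0,0,255,56,0,0,0,255,64,0,0,0,255,69,0,0,0,255,70,0,0,0]

```text
time: 10.57
tool_pos: [436.5, -121.0, 195.6]
tcp_rot: [-3.141, -0.0, 1.124]
contact_force: [-0.6, 0.3, -1.6]
grip_width: 17.9
```

```bash
python3 - <<'E'
from plant import bot
from h import *
o=bot.get_obs(); print(o['moment'])
c=bot.capture('wrist'); np.save('w7.npy',dict(c=c,o=o),allow_pickle=True); save(c,'w7.png',None,1.5)
save(bot.capture('scene'),'s7.png',(130,120,386,312),3)
rel(o,(495,5.3,69),64.3)
E
```

```text
[-0.20396931  0.06390549  0.00551506]
at [ 436.5 -121.   195.6] yaw 64.40 t 10.57 F [-0.6  0.3 -1.6] w 17.9 | shift [139.1  -1.7 126.7] turn 0.10
```

View pics/w7.png

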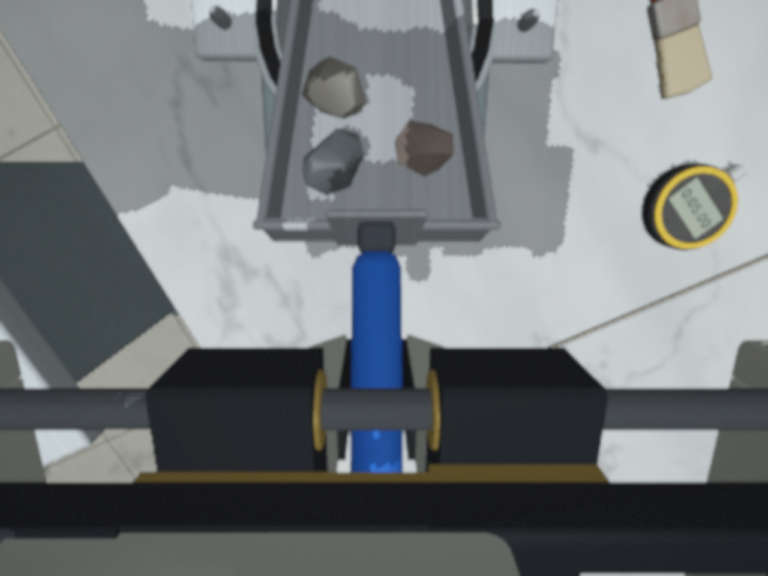

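View pics/s7.png

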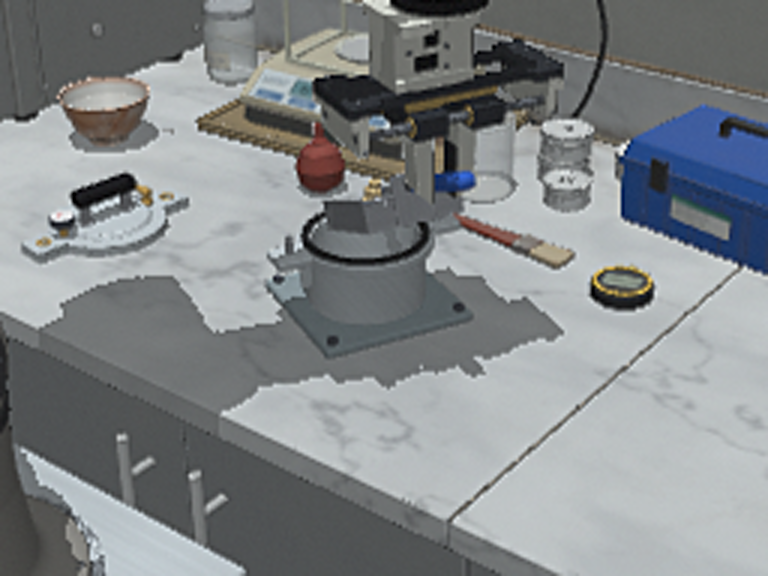

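```bash
python3 - <<'E'
from plant import bot
from h import *
d=np.load('w7.npy',allow_pickle=True).item();c,o=d['c'],d['o']
a=unproj(c,528/1.5,14/1.5,92,o);b=unproj(c,220/1.5,14/1.5,92,o);print(a,b,(a+b)/2,np.linalg.norm(a-b),np.degrees(np.arctan2(*(a-b)[1::-1])))
save(bot.capture('top'),'t7.png',(200,150,320,240),6)
save(bot.capture('scene'),'s7b.png',(220,170,290,222),10)
E
```

```text
[561.87719892 -26.7514236   92.        ] [431.44901122  35.80738623  92.        ] [496.66310507   4.52798132  92.        ] 144.65516525024458 -25.624322952548656
```

View pics/t7.png

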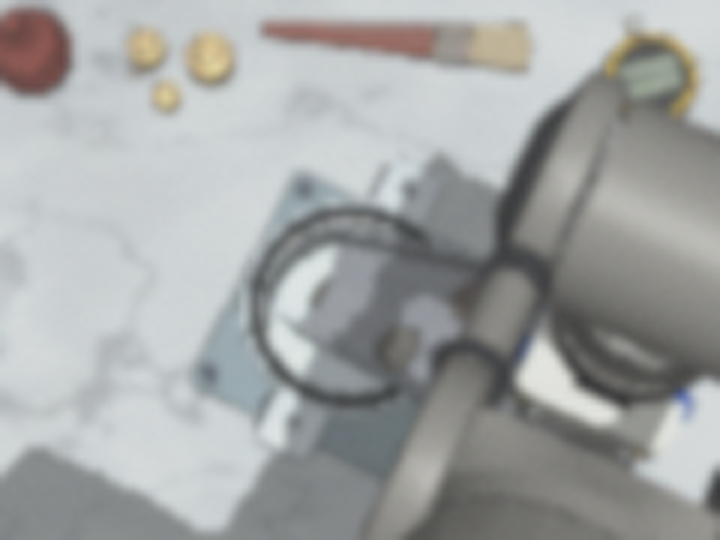

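View pics/s7b.png

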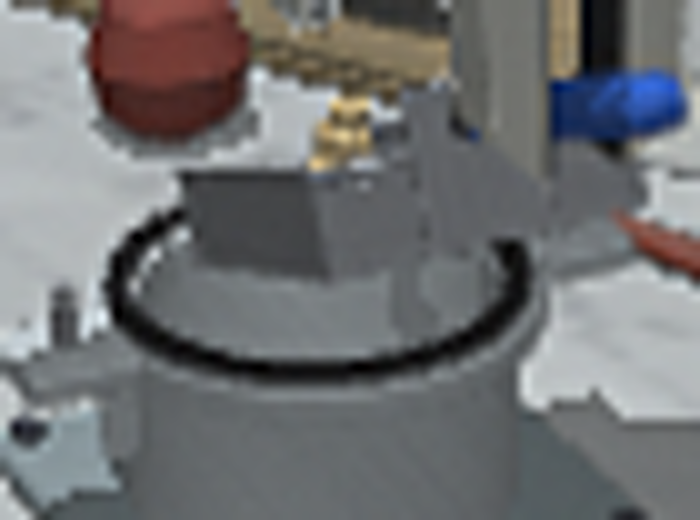

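Request:
play_rows:
  moves: [255,2,-1.5,5,0,255,4,-1.5,10,0,255,6,-1.5,15,0,255,8,-1.5,20,0,255,10,-1.5,25,0,255,12,-1.5,30,0,255,14,-1.5,34,0,255,15,-1.5,36,0]

```text
time: 11.43
tool_pos: [440.9, -110.5, 160.5]
tcp_rot: [3.14, 0.006, 1.125]
contact_force: [-12.8, -19.8, 14.3]
grip_width: 17.7
```

Request:
play_rows:
  moves: [255,2,0,0,0,255,4,0,0,0,255,6,0,0,0,255,8,0,0,0,255,8,0,0,0]

```text
time: 11.85
tool_pos: [443.1, -107.4, 162.1]
tcp_rot: [3.138, 0.014, 1.126]
contact_force: [-23.0, -34.5, 21.3]
grip_width: 17.9
```

Request:
play_rows:
  moves: [255,-4,0,-4,0,255,-6,0,-8,0]

```text
time: 12.02
tool_pos: [442.0, -106.9, 168.1]
tcp_rot: [3.141, 0.001, 1.122]
contact_force: [0.7, -0.4, -2.1]
grip_width: 17.7
```

```bash
python3 - <<'E'
from plant import bot
from h import *
o=bot.get_obs(); print(o['moment'])
c=bot.capture('wrist'); np.save('w8.npy',dict(c=c,o=o),allow_pickle=True); save(c,'w8.png',None,1.5)
save(bot.capture('scene'),'s8.png',(210,150,300,217),8)
rel(o,(495,5.3,69),64.3)
E
```

```text
[-0.14814488 -0.00819845 -0.03050889]
at [ 442.  -106.9  168.1] yaw 64.28 t 12.02 F [ 0.7 -0.4 -2.1] w 17.7 | shift [124.2  -1.   99. ] turn -0.02
```

View pics/w8.png

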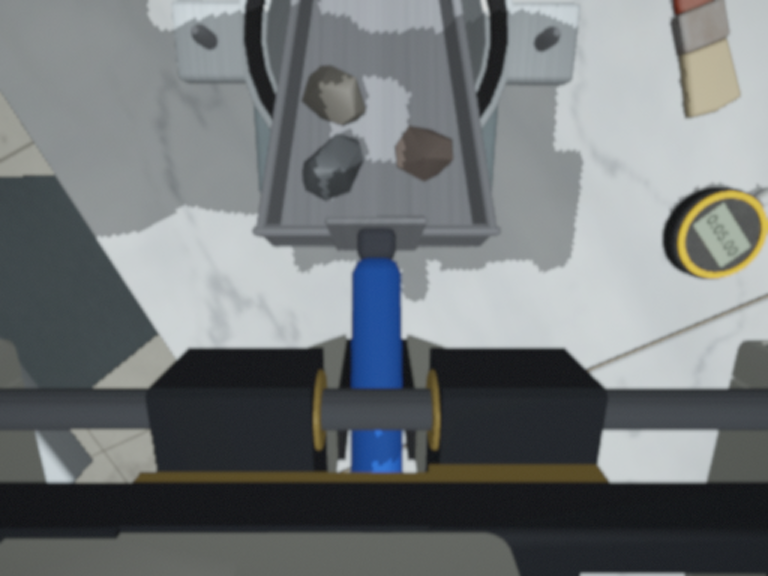

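View pics/s8.png

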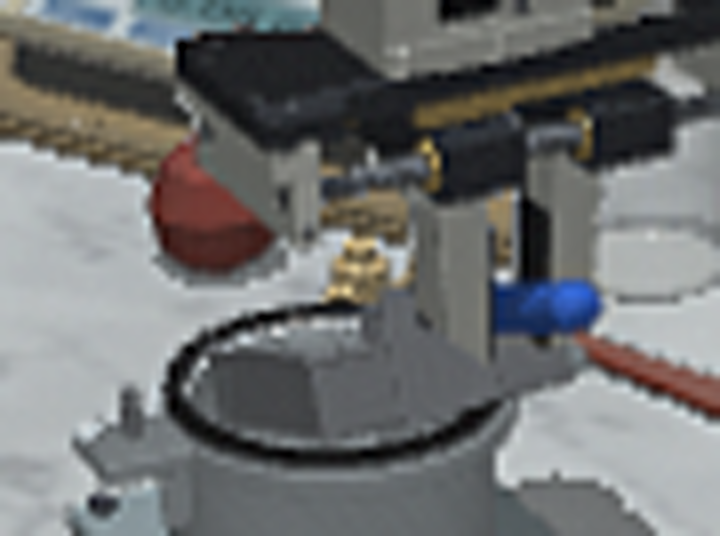

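Request:
play_rows:
  moves: [255,2,0,0,0,255,5,0,-3,0,255,7,0,-6,0,255,9,0,-9,0,255,11,0,-12,0]

```text
time: 12.53
tool_pos: [446.6, -98.1, 180.5]
tcp_rot: [3.141, 0.005, 1.124]
contact_force: [-8.0, -12.4, 6.4]
grip_width: 17.7
```

```bash
python3 - <<'E'
from plant import bot
from h import *
o=bot.get_obs(); print(o['moment'])
c=bot.capture('wrist'); np.save('w9.npy',dict(c=c,o=o),allow_pickle=True); save(c,'w9.png',None,1.5)
rel(o,(495,5.3,69),64.3)
E
```

```text
[-2.52154468  1.38654862 -0.03517389]
at [446.6 -98.1 180.5] yaw 64.42 t 12.53 F [ -8.  -12.4   6.4] w 17.7 | shift [114.8  -1.1 110.9] turn 0.12
```

View pics/w9.png

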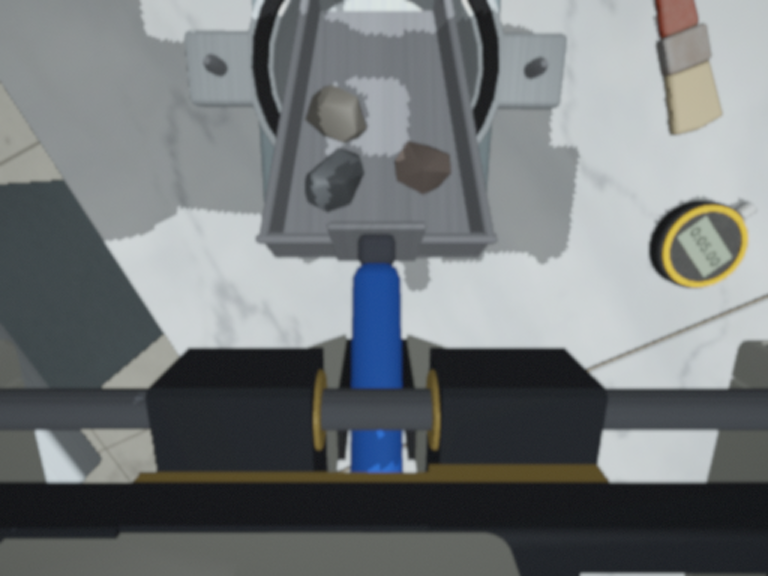

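Request:
play_rows:
  moves: [255,1,0,-4,0,255,3,0,-8,0,255,5,0,-12,0,255,7.5,0,-16,0,255,10,0,-20,0,255,10,0,-20,0]

```text
time: 13.08
tool_pos: [451.9, -86.2, 200.4]
tcp_rot: [3.141, -0.001, 1.124]
contact_force: [-0.3, -0.8, -1.7]
grip_width: 17.3
```

```bash
python3 - <<'E'
from plant import bot
from h import *
o=bot.get_obs(); print(o['moment'])
c=bot.capture('wrist'); np.save('w10.npy',dict(c=c,o=o),allow_pickle=True); save(c,'w10.png',None,1.5)
save(bot.capture('scene'),'s10.png',(210,130,300,210),7)
rel(o,(495,5.3,69),64.3)
E
```

```text
[-0.26044024  0.11067573  0.05603997]
at [451.9 -86.2 200.4] yaw 64.39 t 13.08 F [-0.3 -0.8 -1.7] w 17.3 | shift [101.1  -0.8 131.5] turn 0.09
```

View pics/w10.png

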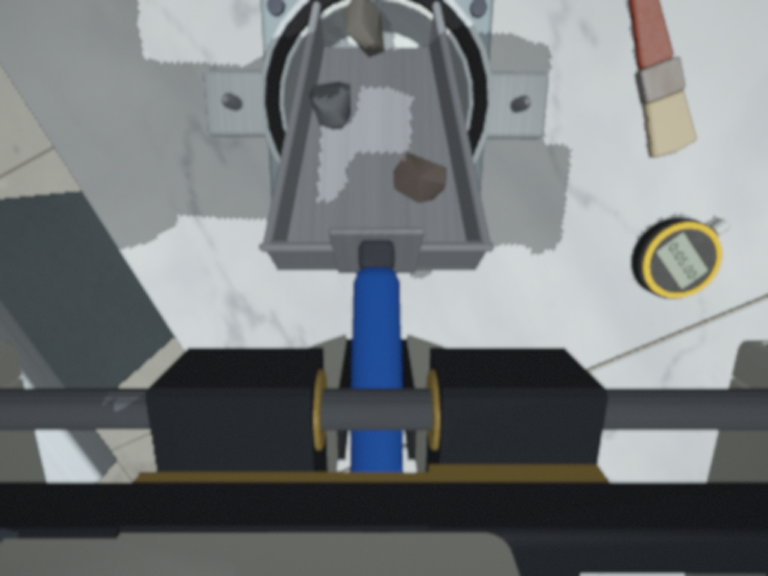

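View pics/s10.png

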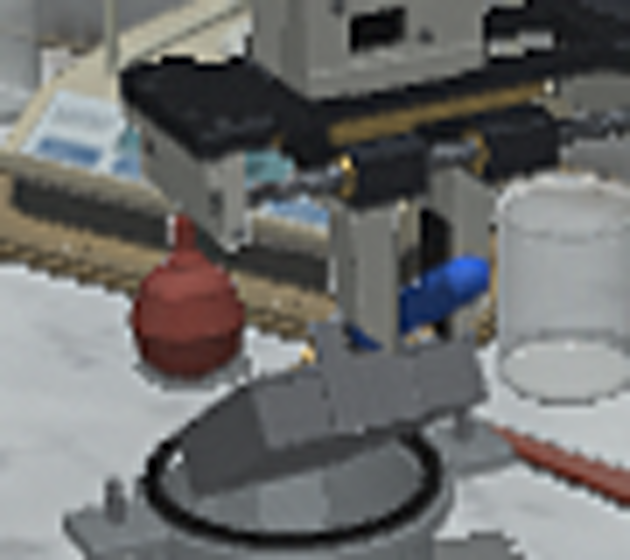

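Request:
play_rows:
  moves: [255,3,0,-3,0,255,6,0,-6.5,0,255,9,0,-10,0,255,12.5,0,-13.5,0,255,16,0,-17,0,255,20,0,-20,0,255,24,0,-23,0,255,24,0,-23,0]

```text
time: 13.85
tool_pos: [462.2, -65.1, 223.8]
tcp_rot: [3.14, 0.0, 1.124]
contact_force: [-2.7, -2.9, 0.2]
grip_width: 17.8
```

```bash
python3 - <<'E'
from plant import bot
from h import *
o=bot.get_obs(); print(o['moment'])
c=bot.capture('wrist'); np.save('w11.npy',dict(c=c,o=o),allow_pickle=True); save(c,'w11.png',None,1.5)
save(bot.capture('scene'),'s11.png',(210,130,300,210),7)
rel(o,(495,5.3,69),64.3)
E
```

```text
[-0.79760897  0.47968509  0.0664487 ]
at [462.2 -65.1 223.8] yaw 64.38 t 13.85 F [-2.7 -2.9  0.2] w 17.8 | shift [ 77.7  -1.1 154.8] turn 0.08
```

View pics/w11.png

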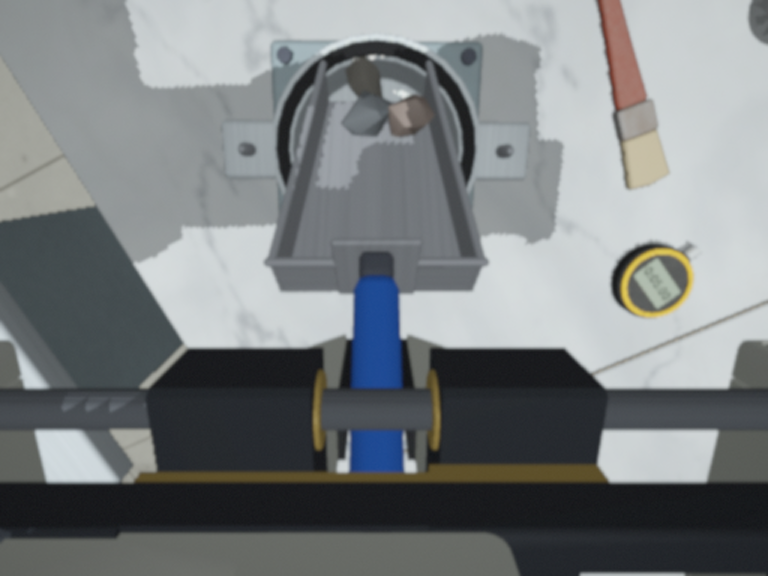

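View pics/s11.png

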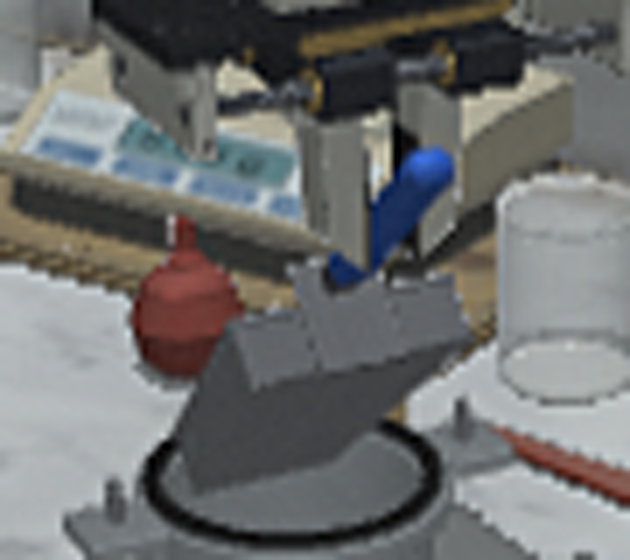

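Request:
play_rows:
  moves: [255,-5,0,0,0,255,-12,0,0,0,255,-20,0,-1,0,255,-24,0,-2,0,255,-24,0,-2,0,255,-24,0,-2,0]

```text
time: 14.45
tool_pos: [451.3, -87.4, 225.0]
tcp_rot: [3.141, -0.0, 1.122]
contact_force: [-0.5, -0.5, -2.0]
grip_width: 18.1
```

```bash
python3 - <<'E'
from plant import bot
from h import *
o=bot.get_obs(); print(o['moment'])
c=bot.capture('wrist'); np.save('w12.npy',dict(c=c,o=o),allow_pickle=True); save(c,'w12.png',None,1.5)
rel(o,(495,5.3,69),64.3)
E
```

```text
[-0.11255664 -0.0074477   0.01120193]
at [451.3 -87.4 225. ] yaw 64.27 t 14.45 F [-0.5 -0.5 -2. ] w 18.1 | shift [102.4  -0.9 156. ] turn -0.03
```

View pics/w12.png

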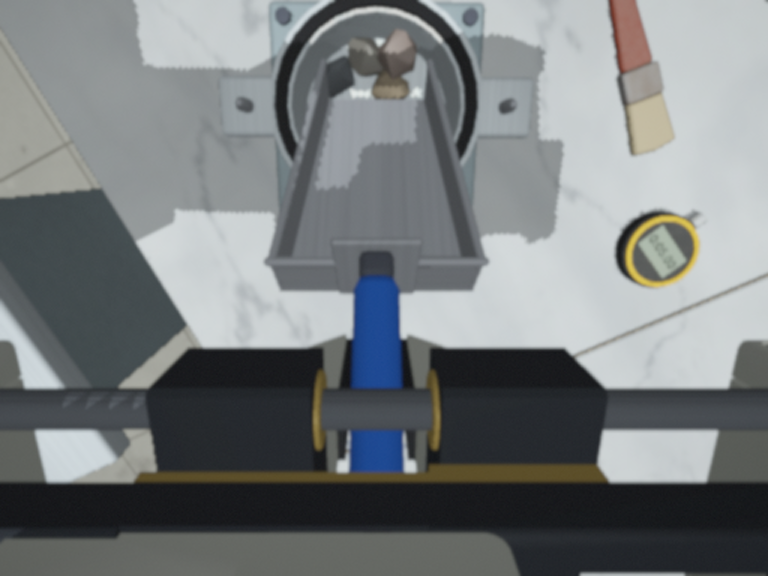

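```bash
python3 - <<'E'
from h import *
def st(p,y): return dict(tool_pos=np.array(p,float),tcp_rot=[np.pi,0,np.radians(y)],time=0,contact_force=np.zeros(3),grip_width=0)
W=[((451.3,-87.4,265),64.27),((486,-188,265),98.8),((520,-290,230),133.3),((555,-385,170),167.8)]
for a,b in zip(W,W[1:]): rel(st(*a),b[0],b[1])
E
```

```text
at [451.3 -87.4 265. ] yaw 64.27 t 0.00 F [0. 0. 0.] w 0.0 | shift [-75.6  74.9   0. ] turn -34.53
at [ 486. -188.  265.] yaw 98.80 t 0.00 F [0. 0. 0.] w 0.0 | shift [-106.   18.   35.] turn -34.50
at [ 520. -290.  230.] yaw 133.30 t 0.00 F [0. 0. 0.] w 0.0 | shift [-93.1 -39.7  60. ] turn -34.50
```

Request:
play_rows:
  moves: [255,-1,0,-8,0,255,-2,0,-18,0,255,-2,0,-28,0,255,-2,0,-36,0,255,-2,0,-40,0]

```text
time: 14.92
tool_pos: [451.0, -88.8, 266.4]
tcp_rot: [3.139, -0.0, 1.123]
contact_force: [-0.9, 0.2, -1.7]
grip_width: 17.4
```

Request:
play_rows:
  moves: [255,-3,3,0,-1,255,-10,10,0,-4,255,-20,20,0,-9,255,-31,31,0,-14,255,-42,42,0,-19,255,-53,53,0,-24,255,-64,64,0,-29,255,-75,75,0,-34.5]

```text
time: 15.58
tool_pos: [485.8, -189.7, 264.3]
tcp_rot: [-3.141, -0.0, 1.73]
contact_force: [-0.3, 0.2, -2.8]
grip_width: 17.9
```

Request:
play_rows:
  moves: [255,-13,2,4,-4.5,255,-26,4,8,-9,255,-40,7,13,-13,255,-53,9,17,-17,255,-66,11,22,-21.5,255,-80,14,26,-26,255,-93,16,31,-30,255,-106,18,35,-34.5]

```text
time: 16.25
tool_pos: [519.7, -291.6, 228.8]
tcp_rot: [-3.141, -0.001, 2.332]
contact_force: [0.4, 0.5, -0.8]
grip_width: 17.5
```

Request:
play_rows:
  moves: [255,-13,-5,8,-5,255,-27,-11,17,-10,255,-41,-17,26,-15,255,-55,-23,35,-20,255,-69,-29,44,-25,255,-81,-34,52,-30,255,-90,-38,57,-33,255,-93,-40,60,-34.5]

```text
time: 16.92
tool_pos: [554.2, -387.2, 167.7]
tcp_rot: [3.141, -0.002, 2.932]
contact_force: [-0.8, -0.5, -2.4]
grip_width: 18.0
```

```bash
python3 - <<'E'
from plant import bot
from h import *
o=bot.get_obs(); print(o['moment'])
c=bot.capture('wrist'); np.save('w13.npy',dict(c=c,o=o),allow_pickle=True); save(c,'w13.png',None,1.5)
save(bot.capture('scene'),'s13.png',(256,120,512,312),3)
rel(o,(555,-385,160),168)
E
```

```text
[ 0.06043844 -0.15172676 -0.01588008]
at [ 554.2 -387.2  167.7] yaw 168.01 t 16.92 F [-0.8 -0.5 -2.4] w 18.0 | shift [-0.3  2.3  7.7] turn 0.01
```

View pics/w13.png

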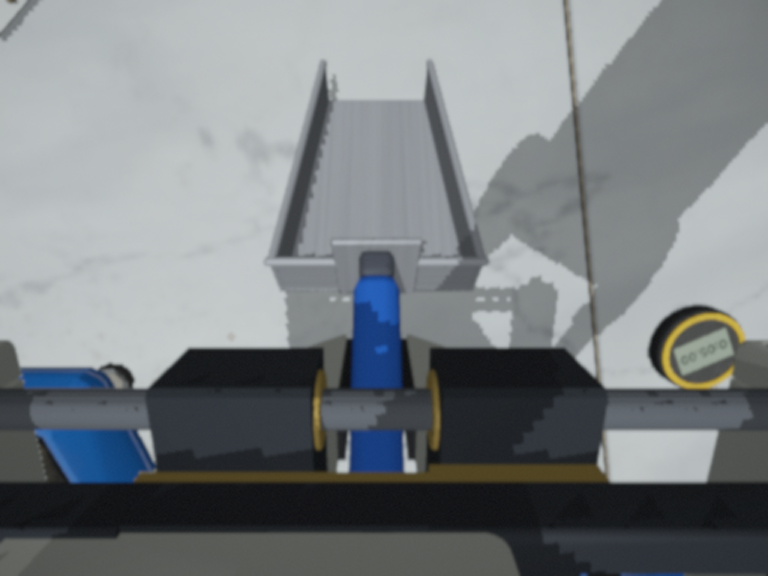

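View pics/s13.png

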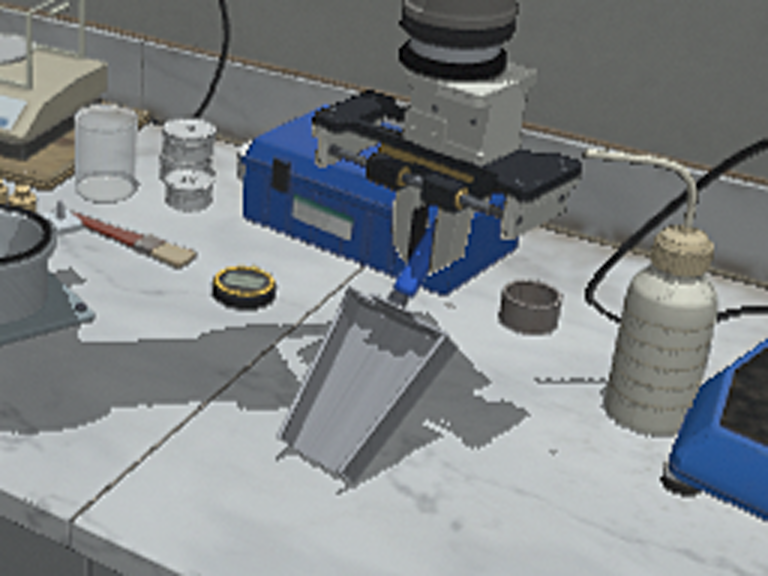

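Request:
play_rows:
  moves: [255,12,0,0,0,255,26,0,0,0,255,40,0,2,0,255,48,0,5,0,255,50,0,8,0,255,50,0,11,0,255,50,0,13,0]

```text
time: 17.6
tool_pos: [507.7, -376.0, 158.9]
tcp_rot: [-3.14, 0.006, 2.929]
contact_force: [5.7, 0.4, 9.7]
grip_width: 17.7
```

Request:
play_rows:
  moves: [255,-4,0,3,0,255,-8,0,6,0,255,-12,0,10,0,255,-16,0,14,0,255,-20,0,18,0,255,-23,0,22,0,255,-26,0,26,0,255,-29,0,30,0]

```text
time: 18.27
tool_pos: [537.0, -382.4, 129.0]
tcp_rot: [-3.139, 0.007, 2.93]
contact_force: [4.1, -1.0, 5.1]
grip_width: 17.8
```

Request:
play_rows:
  moves: [255,-4,0,5,0,255,-8,0,10,0,255,-12,0,15,0,255,-15,0,20,0,255,-18,0,25,0,255,-21,0,30,0,255,-24,0,35,0,255,-27,0,40,0]

```text
time: 18.93
tool_pos: [559.8, -387.0, 85.8]
tcp_rot: [3.141, -0.002, 2.929]
contact_force: [-1.1, -0.5, 0.9]
grip_width: 18.1
```

```bash
python3 - <<'E'
from plant import bot
from h import *
o=bot.get_obs(); print(o['moment'])
save(bot.capture('scene'),'s14.png',(256,120,512,312),3)
rel(o,(555,-385,42),168)
E
```

```text
[0.10741744 0.13455682 0.00783327]
at [ 559.8 -387.    85.8] yaw 167.84 t 18.93 F [-1.1 -0.5  0.9] w 18.1 | shift [ 5.   0.9 43.8] turn -0.16
```

View pics/s14.png

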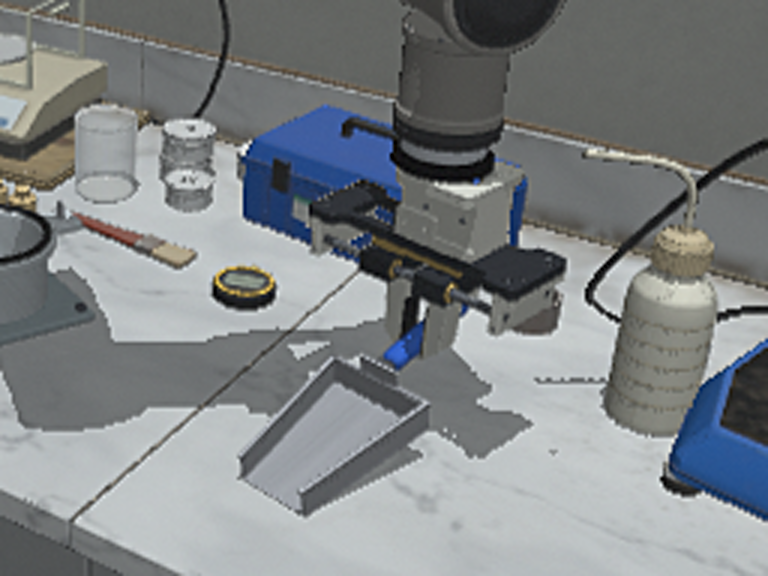

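Request:
play_rows:
  moves: [255,-3,0,6,0,255,-6,0,12,0,255,-8,0,18,0,255,-9,0,23,0,255,-10,0,28,0,255,-11,0,32,0,255,-11,0,35,0,255,-11,0,37,0]

```text
time: 19.65
tool_pos: [571.5, -389.6, 49.8]
tcp_rot: [-3.141, 0.001, 2.929]
contact_force: [2.2, -1.6, 0.9]
grip_width: 17.9
```

Request:
play_rows:
  moves: [255,0,0,2,0,255,0,0,4,0,255,0,0,5,0,255,0,0,5,0]

```text
time: 19.98
tool_pos: [571.2, -389.6, 45.3]
tcp_rot: [-3.141, 0.0, 2.929]
contact_force: [2.4, 0.5, 0.2]
grip_width: 17.4
```

```bash
python3 - <<'E'
from plant import bot
from h import *
o=bot.get_obs(); print(o['moment'])
c=bot.capture('wrist'); save(c,'w15.png',None,1.5)
save(bot.capture('scene'),'s15.png',(256,120,512,312),3)
rel(o,(555,-385,42),168)
E
```

```text
[ 0.08787541 -0.24060282 -0.02650818]
at [ 571.2 -389.6   45.3] yaw 167.84 t 19.98 F [2.4 0.5 0.2] w 17.4 | shift [16.8  1.1  3.3] turn -0.16
```

View pics/s15.png

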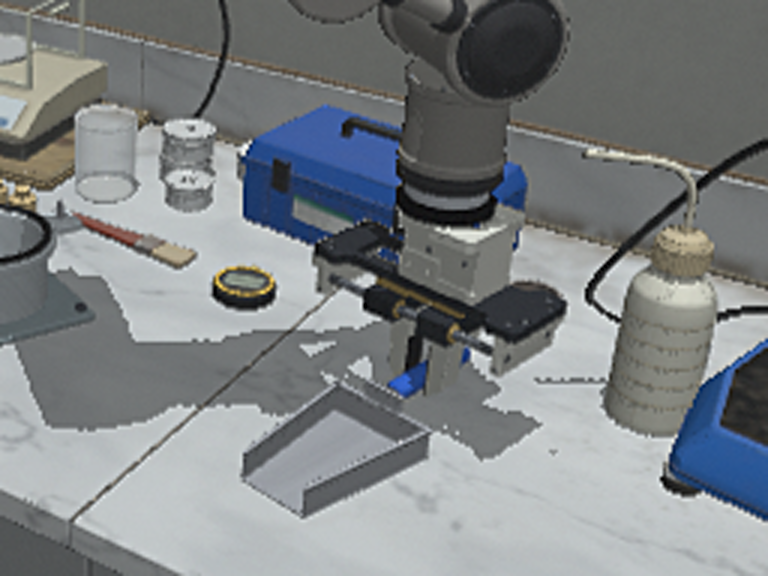

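Request:
play_rows:
  moves: [255,0,0,1.5,0,255,0,0,2.5,0,100,0,0,2.5,0,100,0,0,2.5,0,60,0,0,2.5,0,60,0,0,2.5,0,60,0,0,2.5,0,60,0,0,2.5,0]

```text
time: 20.75
tool_pos: [570.9, -389.5, 42.2]
tcp_rot: [3.141, -0.0, 2.929]
contact_force: [0.3, -0.2, 0.3]
grip_width: 53.0
```

Request:
play_rows:
  moves: [0,0,0,-15,0,0,0,0,-45,0,0,0,0,-85,0,0,0,0,-125,0,0,0,0,-165,0,0,0,0,-190,0]

```text
time: 21.25
tool_pos: [571.7, -390.1, 237.6]
tcp_rot: [-3.139, 0.005, 2.929]
contact_force: [0.3, -0.0, 1.4]
grip_width: 90.6
```

```bash
python3 - <<'E'
from plant import bot
from h import *
o=bot.get_obs(); print(o['moment'])
c=bot.capture('wrist'); save(c,'w16.png',None,1.5)
save(bot.capture('scene'),'s16.png',(256,120,512,312),3)
rel(o,(456,320,200),171)
E
```

```text
[ 0.06612503 -0.1609283   0.04264108]
at [ 571.7 -390.1  237.6] yaw 167.84 t 21.25 F [ 0.3 -0.   1.4] w 90.6 | shift [262.9 669.9  34.3] turn -3.16
```

View pics/s16.png

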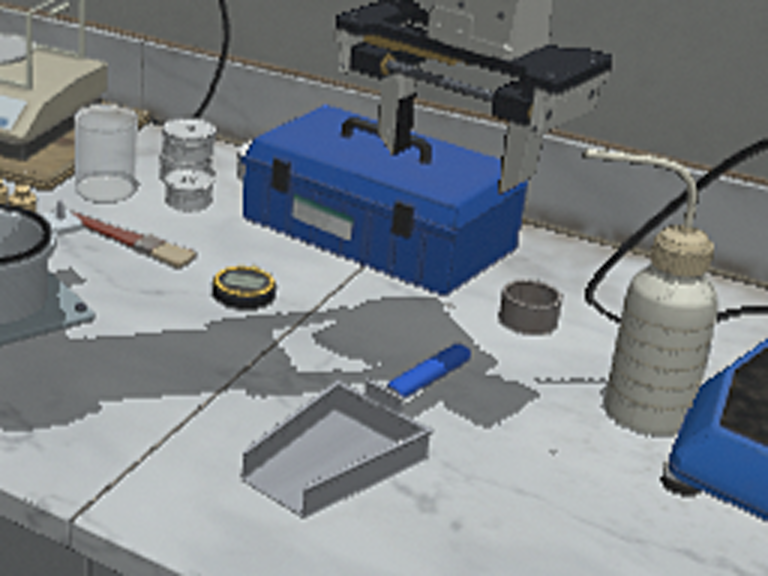

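Request:
play_rows:
  moves: [0,11,38,0,0,0,22,76,0,0,0,33,114,0,0,0,44,152,0,0,0,55,190,0,0,0,66,228,0,0,0,77,266,0,0,0,88,304,0,0]

```text
time: 22.02
tool_pos: [548.1, -71.9, 231.5]
tcp_rot: [3.142, -0.001, 2.929]
contact_force: [0.4, 0.3, -0.0]
grip_width: 91.8
```

Request:
play_rows:
  moves: [0,11,38,0,0,0,21,74,0,0,0,21,74,0,0,0,21,74,0,0]

```text
time: 22.35
tool_pos: [543.6, 4.8, 231.8]
tcp_rot: [-3.141, -0.001, 2.933]
contact_force: [-0.1, -0.0, -0.4]
grip_width: 91.8
```

```bash
python3 - <<'E'
from plant import bot
from h import *
o=bot.get_obs()
c=bot.capture('wrist'); np.save('w17.npy',dict(c=c,o=o),allow_pickle=True);save(c,'w17.png',None,1.5)
rel(o,(456,320,200),171)
E
```

```text
at [543.6   4.8 231.8] yaw 168.06 t 22.35 F [-0.1 -0.  -0.4] w 91.8 | shift [150.9 290.2  31.8] turn -2.94
```

View pics/w17.png

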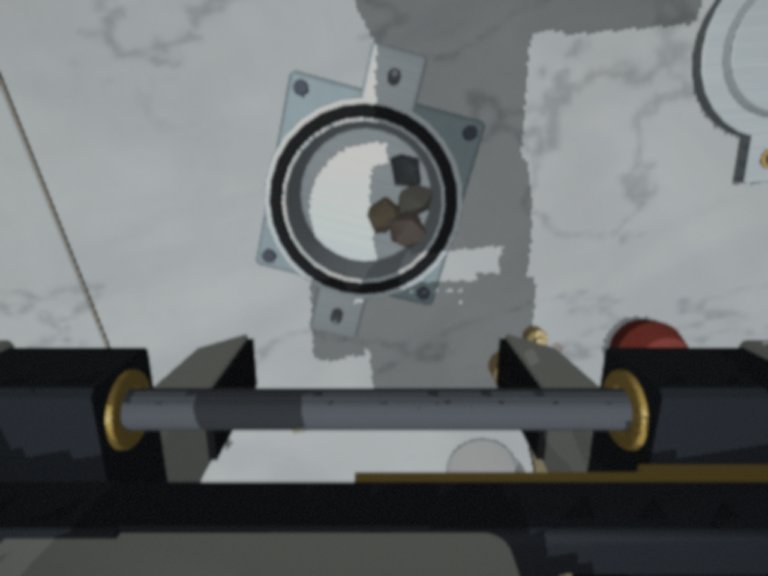

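```bash
python3 - <<'E'
from h import *
d=np.load('w17.npy',allow_pickle=True).item();c,o=d['c'],d['o']
im=cv2.cvtColor(c['color'],cv2.COLOR_RGB2BGR)
A=cv2.resize(im[25:75,235:295],None,fx=10,fy=10,interpolation=cv2.INTER_CUBIC)[:, :600]
B=cv2.resize(im[185:235,195:255],None,fx=10,fy=10,interpolation=cv2.INTER_CUBIC)
cv2.imwrite('pics/pinA.png',A);cv2.imwrite('pics/pinB.png',B)
E
```

```text
(no output)
```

View pics/pinA.png

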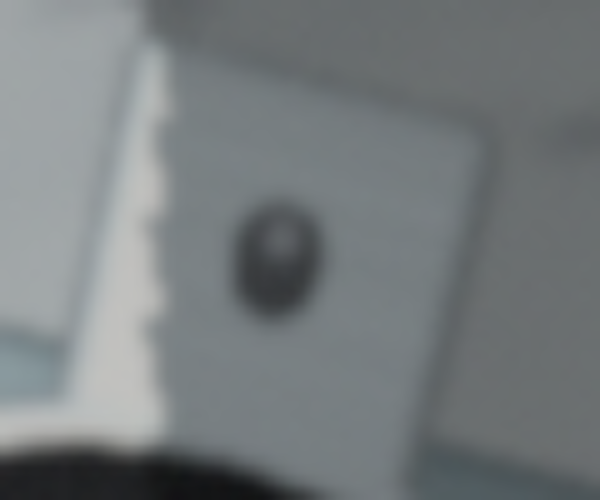

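View pics/pinB.png

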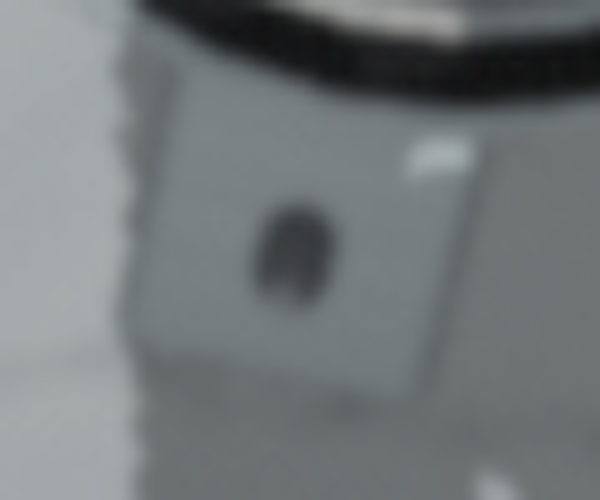

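```bash
python3 - <<'E'
from h import *
d=np.load('w17.npy',allow_pickle=True).item();c,o=d['c'],d['o']
def rep(n,pa,za,pb,zb):
    a=unproj(c,*pa,za,o);b=unproj(c,*pb,zb,o);print(n,a.round(1),b.round(1),((a+b)/2).round(1),np.linalg.norm(a-b).round(1),np.degrees(np.arctan2(*(b-a)[1::-1])).round(2))
rep('nose',(262.55,48.05),92,(222.85,213.75),92)
rep('foot',(261.6,52.5),74,(224.5,208.3),74)
g=cv2.cvtColor(c['color'],cv2.COLOR_RGB2GRAY)
m=(g<45).astype(np.uint8);m[:, :165]=0;m[205:]=0;m[:, 320:]=0;m[:60]=0
n,l,s,ce=cv2.connectedComponentsWithStats(m);k=1+np.argmax(s[1:,4]);print(s[k])
cs,_=cv2.findContours((l==k).astype(np.uint8),cv2.RETR_EXTERNAL,cv2.CHAIN_APPROX_NONE)
P=np.array([unproj(c,u,v,78,o)[:2] for u,v in max(cs,key=len)[:,0]])
A=np.c_[2*P,np.ones(len(P))];x=np.linalg.lstsq(A,(P**2).sum(1),rcond=None)[0];print('ring',x[:2],np.sqrt(x[2]+x[0]**2+x[1]**2))
E
```

```text
nose [428.5  39.   92. ] [564.9 -27.7  92. ] [496.7   5.6  92. ] 151.8 -26.05
foot [429.   38.7  74. ] [565.4 -27.7  74. ] [497.2   5.5  74. ] 151.7 -25.96
[ 181   71  123  124 2019]
ring [496.8213213    6.12663017] 57.41684156095802
```

```bash
python3 - <<'E'
from plant import bot
from h import *
rel(bot.get_obs(),(505,310,215),171)
E
```

```text
at [543.9   3.4 231.8] yaw 167.94 t 22.40 F [-0.5 -0.2 -0. ] w 91.4 | shift [102.  291.8  16.7] turn -3.06
```

Request:
play_rows:
  moves: [0,13,37,2,-0.5,0,26,74,4,-1,0,39,111,6,-1.5,0,52,148,8,-2,0,64,185,10,-2.5,0,77,222,13,-3,0,90,258,16,-3,0,102,291,17,-3]

```text
time: 23.07
tool_pos: [506.1, 309.2, 214.3]
tcp_rot: [-3.141, -0.001, 2.98]
contact_force: [0.9, 0.3, -0.6]
grip_width: 91.8
```

Request:
play_rows:
  moves: [0,0,0,0,0,0,0,0,0,0]

```text
time: 23.23
tool_pos: [506.0, 309.0, 214.4]
tcp_rot: [-3.14, -0.001, 2.983]
contact_force: [-0.2, -1.1, -0.0]
grip_width: 91.8
```

```bash
python3 - <<'E'
from plant import bot
from h import *
o=bot.get_obs()
c=bot.capture('wrist'); np.save('w18.npy',dict(c=c,o=o),allow_pickle=True);save(c,'w18.png',None,1.5)
rel(o,(456,320,200),171)
E
```

```text
at [506.  309.  214.4] yaw 170.91 t 23.23 F [-0.2 -1.1 -0. ] w 91.8 | shift [51.1  3.  14.4] turn -0.09
```

View pics/w18.png

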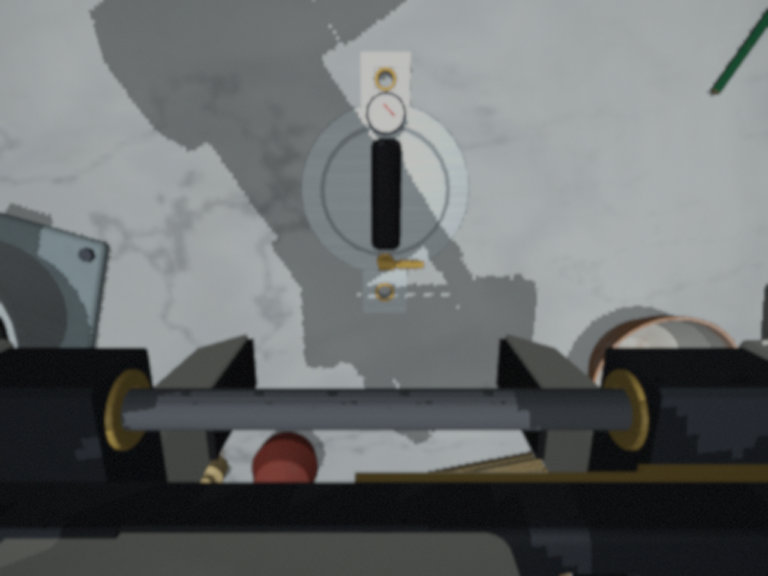

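```bash
python3 - <<'E'
from h import *
d=np.load('w18.npy',allow_pickle=True).item();c,o=d['c'],d['o']
im=cv2.cvtColor(c['color'],cv2.COLOR_RGB2BGR)
cv2.imwrite('pics/lidz.png',cv2.resize(im[25:215,200:320],None,fx=3.1,fy=3.1,interpolation=cv2.INTER_CUBIC))
def rep(n,pa,za,pb,zb):
    pa=np.array(pa)/1.5-.17;pb=np.array(pb)/1.5-.17
    a=unproj(c,*pa,za,o);b=unproj(c,*pb,zb,o);print(n,a.round(1),b.round(1),((a+b)/2).round(1),np.linalg.norm(a-b).round(1),np.degrees(np.arctan2(*(b-a)[1::-1])).round(2))
rep('bush',(385.5,77.5),14,(385,291.5),14)
rep('handle',(386,139.5),54,(386,248.5),54)
E
```

```text
bush [381.8 334.5  14. ] [532.  310.9  14. ] [456.9 322.7  14. ] 152.1 -8.94
handle [423.1 327.8  54. ] [491.1 317.3  54. ] [457.1 322.5  54. ] 68.8 -8.77
```

View pics/lidz.png

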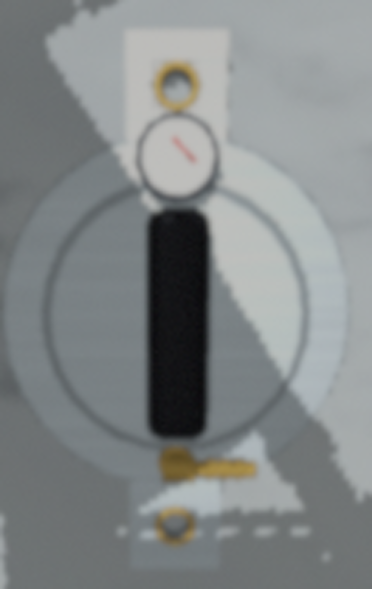

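```bash
python3 - <<'E'
from plant import bot
from h import *
rel(bot.get_obs(),(457,322.6,48.5),171.1)
E
```

```text
at [506.3 307.8 214.6] yaw 170.82 t 23.28 F [-0.5 -0.4 -0.4] w 91.9 | shift [ 50.9   6.9 166.1] turn -0.28
```

Request:
play_rows:
  moves: [80,20,3,35,-0.2,80,40,5,70,-0.2,80,51,6,100,-0.2,80,51,6,130,-0.2,80,51,6,155,-0.2,80,51,6,165,-0.2,80,51,6,166,-0.2,80,51,6,166,-0.2]

```text
time: 23.95
tool_pos: [457.4, 321.9, 49.8]
tcp_rot: [-3.141, 0.0, 2.983]
contact_force: [0.2, 0.8, 0.8]
grip_width: 63.4
```

```bash
python3 - <<'E'
from plant import bot
from h import *
o=bot.get_obs()
c=bot.capture('wrist'); np.save('w19.npy',dict(c=c,o=o),allow_pickle=True);save(c,'w19.png',None,1.5)
rel(o,(457,322.6,48.5),171.1)
E
```

```text
at [457.4 321.9  49.8] yaw 170.93 t 23.95 F [0.2 0.8 0.8] w 63.4 | shift [0.5 0.7 1.3] turn -0.17
```

View pics/w19.png

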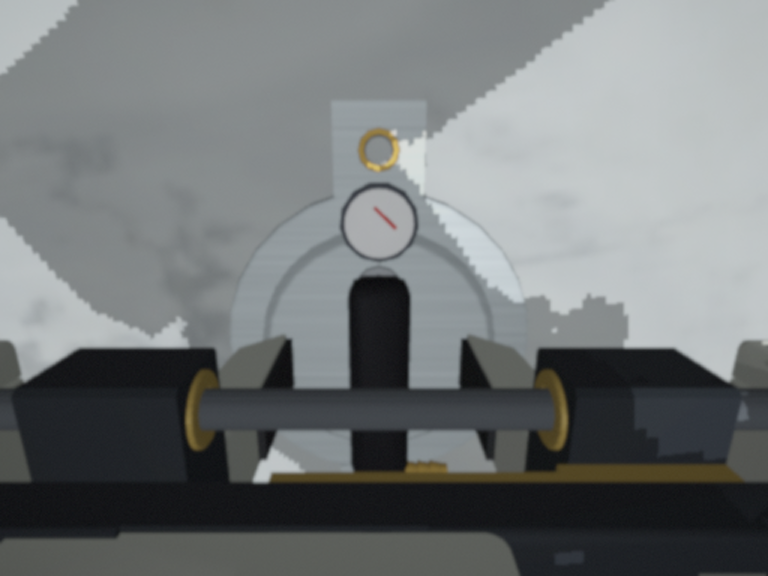

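Request:
play_rows:
  moves: [255,0,0,1,0,255,0,0,1,0,255,0,0,1,0,255,0,0,1,0,255,0,0,1,0,255,0,0,1,0,255,0,0,1,0,255,0,0,1,0]

```text
time: 24.67
tool_pos: [456.3, 323.0, 48.5]
tcp_rot: [-3.142, 0.0, 2.985]
contact_force: [-0.5, -0.0, 0.9]
grip_width: 19.7
```

Request:
play_rows:
  moves: [255,0,0,0,0,255,0,0,0,0,255,0,0,-2,0,255,0,0,-6,0,255,0,0,-12,0,255,0,0,-20,0,255,0,0,-30,0,255,0,0,-30,0]

```text
time: 25.33
tool_pos: [457.5, 323.6, 80.9]
tcp_rot: [3.139, 0.003, 2.985]
contact_force: [0.6, -0.3, -4.2]
grip_width: 19.6
```

```bash
python3 - <<'E'
from plant import bot
from h import *
o=bot.get_obs()
c=bot.capture('wrist'); np.save('w20.npy',dict(c=c,o=o),allow_pickle=True);save(c,'w20.png',None,1.5)
rel(o,(457,322.6,48.5),171.1)
E
```

```text
at [457.5 323.6  80.9] yaw 171.04 t 25.33 F [ 0.6 -0.3 -4.2] w 19.6 | shift [ 0.5 -1.1 32.3] turn -0.06
```

View pics/w20.png

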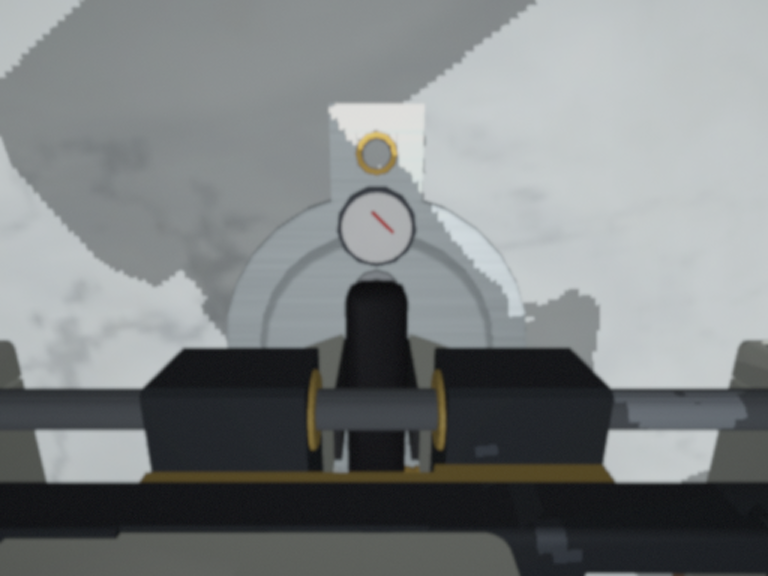

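```bash
python3 - <<'E'
from h import *
d=np.load('w20.npy',allow_pickle=True).item();c,o=d['c'],d['o']
T=c['T_tool_cam'];u,v=377/1.5-.17,152.5/1.5-.17
r=T[:3,:3]@np.array([(u-c['cx'])/c['fx'],(v-c['cy'])/c['fy'],1]);p=T[:3,3]
for z in (32,34,36): print(z,p+r*(z-p[2])/r[2])
# target: pot centre
rel(o,(496.8,5.6,160),154.0)
E
```

```text
32 [7.51367997e+01 6.26389129e-02 3.20000000e+01]
34 [7.51650774e+01 6.26099937e-02 3.40000000e+01]
36 [7.51933552e+01 6.25810746e-02 3.60000000e+01]
at [457.5 323.6  80.9] yaw 171.04 t 25.33 F [ 0.6 -0.3 -4.2] w 19.6 | shift [ -88.6 -307.8  -79.6] turn 17.04
```

Request:
play_rows:
  moves: [255,-3,-8,-20,1,255,-9,-30,-40,3,255,-18,-60,-60,5,255,-27,-92,-75,7,255,-36,-126,-80,9,255,-45,-160,-80,11,255,-55,-194,-80,13,255,-65,-228,-80,15]

```text
time: 26.05
tool_pos: [484.7, 86.0, 158.7]
tcp_rot: [3.141, 0.0, 2.722]
contact_force: [1.2, -0.2, -3.6]
grip_width: 19.6
```

```bash
python3 - <<'E'
from plant import bot
from h import *
rel(bot.get_obs(),(496.1,5.95,160),154.0)
E
```

```text
at [484.7  86.  158.7] yaw 155.96 t 26.05 F [ 1.2 -0.2 -3.6] w 19.6 | shift [-43.  -68.5  -1.3] turn 1.96
```

Request:
play_rows:
  moves: [255,-14,-22,0,1,255,-26,-42,0,2,255,-36,-57,0,2,255,-41,-66,0,2,255,-43,-68.5,0,2,255,-43,-68.5,0,2,255,-43,-68.5,0,2]

```text
time: 26.63
tool_pos: [496.3, 8.3, 158.3]
tcp_rot: [3.141, -0.0, 2.689]
contact_force: [0.3, 0.5, -4.3]
grip_width: 19.9
```

```bash
python3 - <<'E'
from plant import bot
from h import *
for i in range(4): o=bot.get_obs(); rel(o,(496.1,5.95,112),154.0); 
c=bot.capture('wrist'); np.save('w21.npy',dict(c=c,o=o),allow_pickle=True);save(c,'w21.png',None,1.5)
rel(bot.get_obs(),(496.1,5.95,112),154.0)
save(bot.capture('scene'),'s21.png',(190,100,330,205),5)
rel(bot.get_obs(),(496.1,5.95,112),154.0)
save(bot.capture('top'),'t21.png',(210,160,310,235),6)
E
```

```text
at [496.3   8.3 158.3] yaw 154.06 t 26.63 F [ 0.3  0.5 -4.3] w 19.9 | shift [-0.9 -2.2 46.3] turn 0.06
at [496.3   8.3 158.3] yaw 154.06 t 26.63 F [ 0.3  0.5 -4.3] w 19.9 | shift [-0.9 -2.2 46.3] turn 0.06
at [496.3   8.3 158.3] yaw 154.06 t 26.63 F [ 0.3  0.5 -4.3] w 19.9 | shift [-0.9 -2.2 46.3] turn 0.06
at [496.3   8.3 158.3] yaw 154.06 t 26.63 F [ 0.3  0.5 -4.3] w 19.9 | shift [-0.9 -2.2 46.3] turn 0.06
at [496.3   8.6 158.3] yaw 154.09 t 26.68 F [-0.1  0.1 -3.9] w 19.4 | shift [-1.  -2.4 46.3] turn 0.09
at [496.3   8.6 158.4] yaw 154.11 t 26.73 F [ 0.2  0.1 -4.3] w 19.7 | shift [-1.  -2.5 46.4] turn 0.11
```

View pics/w21.png

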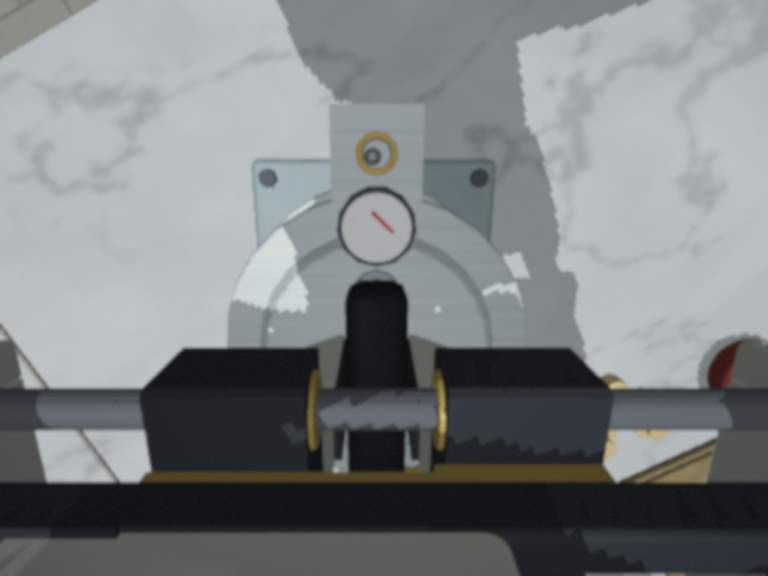

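View pics/s21.png

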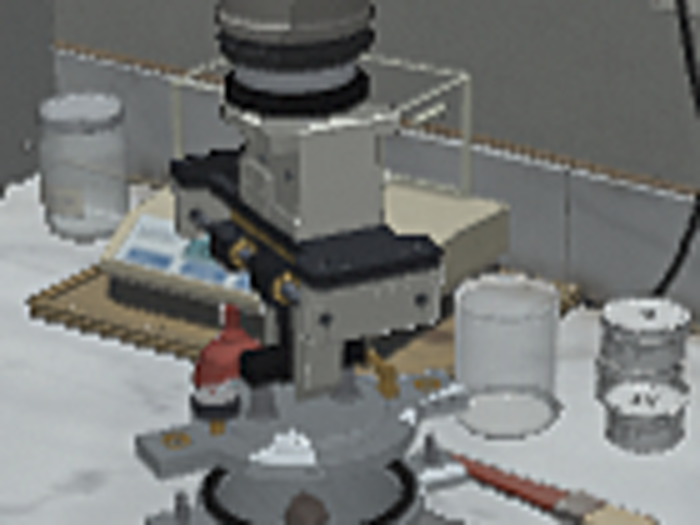

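```bash
python3 - <<'E'
from h import *
d=np.load('w21.npy',allow_pickle=True).item();c,o=d['c'],d['o']
im=cv2.cvtColor(c['color'],cv2.COLOR_RGB2BGR)
cv2.imwrite('pics/hole.png',cv2.resize(im[80:125,225:280],None,fx=12,fy=12,interpolation=cv2.INTER_CUBIC))
E
```

```text
(no output)
```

View pics/hole.png

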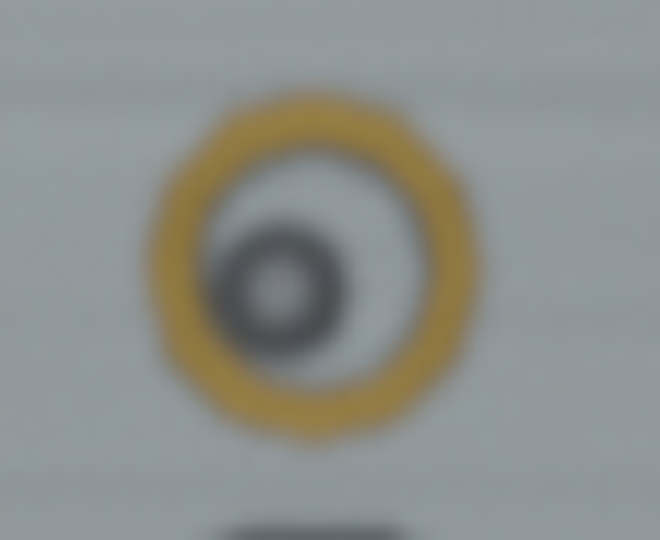

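```bash
python3 - <<'E'
from h import *
d=np.load('w21.npy',allow_pickle=True).item();c,o=d['c'],d['o']
T=c['T_tool_cam'];p=T[:3,3]
def tl(u,v,z):
    r=T[:3,:3]@np.array([(u-c['cx'])/c['fx'],(v-c['cy'])/c['fy'],1]);return (p+r*(z-p[2])/r[2]).round(2)
h=lambda x,y:(225+x/12-.46,80+y/12-.46)
print('bush',tl(*h(314,265),34)); print('nose',tl(*h(279,288),158.3-92),'foot',tl(*h(281,290),158.3-74))
E
```

```text
bush [75.07  0.08 34.  ]
nose [74.32 -1.84 66.3 ] foot [74.34 -1.91 84.3 ]
```

Request:
play_rows:
  moves: [255,-0.9,-2.1,0,0,255,-0.9,-2.1,4,0,255,-0.9,-2.1,9,0,255,-0.9,-2.1,13,0,255,-0.9,-2.1,15,0,255,-0.9,-2.1,15,0]

```text
time: 27.28
tool_pos: [496.0, 5.4, 142.6]
tcp_rot: [-3.141, -0.001, 2.688]
contact_force: [0.0, 0.1, -4.1]
grip_width: 19.4
```

```bash
python3 - <<'E'
from plant import bot
from h import *
o=bot.get_obs()
c=bot.capture('wrist'); np.save('w22.npy',dict(c=c,o=o),allow_pickle=True)
im=cv2.cvtColor(c['color'],cv2.COLOR_RGB2BGR)
cv2.imwrite('pics/hole2.png',cv2.resize(im[80:125,225:280],None,fx=12,fy=12,interpolation=cv2.INTER_CUBIC))
rel(o,(496.1,5.95,122),154.0)
s=bot.capture('scene');save(s,'s22.png',(190,150,330,230),5)
E
```

```text
at [496.    5.4 142.6] yaw 154.04 t 27.28 F [ 0.   0.1 -4.1] w 19.4 | shift [ 0.1  0.6 20.6] turn 0.04
```

View pics/hole2.png

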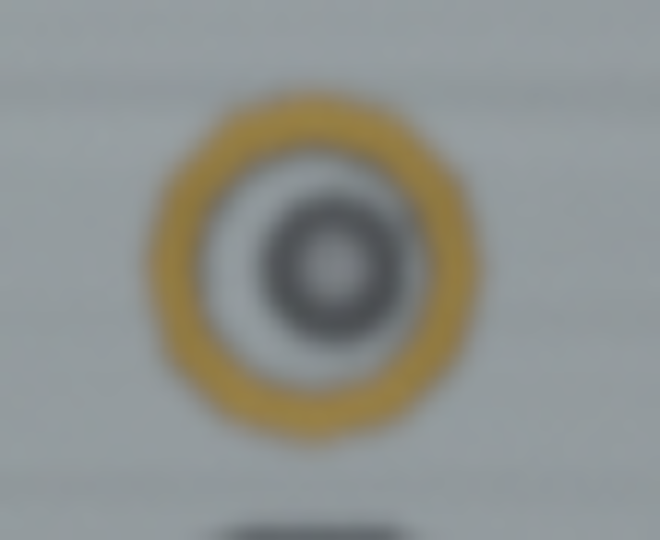

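View pics/s22.png

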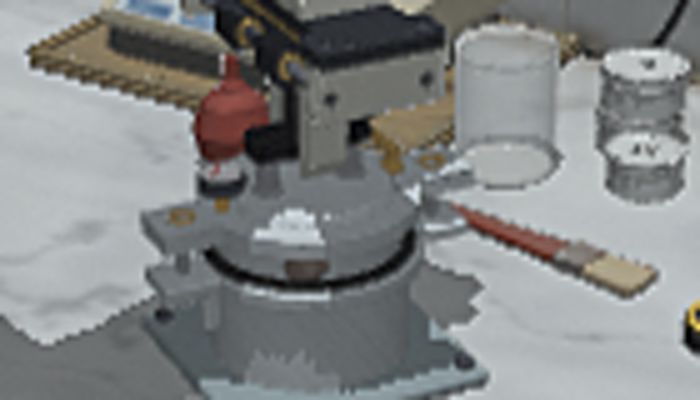

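Request:
play_rows:
  moves: [255,0,0.9,0,0,255,0,0.9,3,0,255,0,0.9,6,0,255,0,0.9,9,0,255,0,0.9,12,0,255,0,0.9,12,0]

```text
time: 27.88
tool_pos: [496.4, 6.1, 130.6]
tcp_rot: [-3.141, -0.001, 2.688]
contact_force: [-0.3, 0.2, -4.1]
grip_width: 19.7
```

```bash
python3 - <<'E'
from plant import bot
from h import *
o=bot.get_obs();print(o['moment'])
c=bot.capture('wrist'); np.save('w23.npy',dict(c=c,o=o),allow_pickle=True)
im=cv2.cvtColor(c['color'],cv2.COLOR_RGB2BGR)
cv2.imwrite('pics/hole3.png',cv2.resize(im[80:125,225:280],None,fx=12,fy=12,interpolation=cv2.INTER_CUBIC))
rel(o,(496.1,5.95,122),154.0)
s=bot.capture('scene');save(s,'s23.png',(190,150,330,230),5)
E
```

```text
[ 0.01818957 -0.20776822 -0.03552249]
at [496.4   6.1 130.6] yaw 154.04 t 27.88 F [-0.3  0.2 -4.1] w 19.7 | shift [ 0.2 -0.3  8.6] turn 0.04
```

View pics/hole3.png

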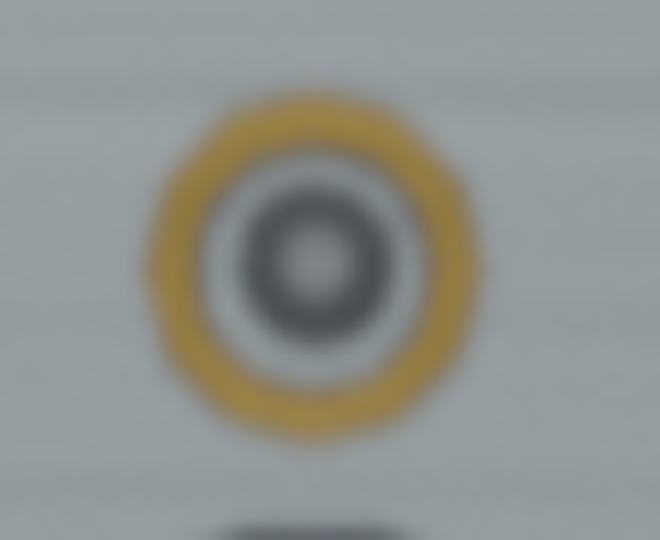

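View pics/s23.png

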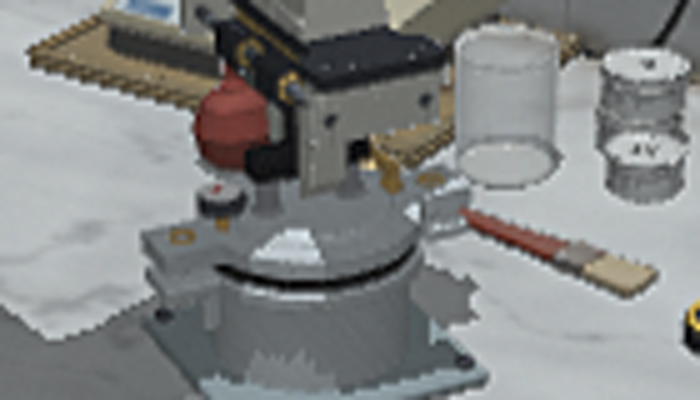

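Request:
play_rows:
  moves: [255,0,0,1.5,0,255,0,0,3,0,255,0,0,4.5,0,255,0,0,6,0,255,0,0,7,0,255,0,0,7,0]

```text
time: 28.48
tool_pos: [496.9, 6.1, 124.7]
tcp_rot: [3.142, 0.0, 2.689]
contact_force: [-2.1, -0.3, 2.4]
grip_width: 19.6
```

Request:
play_rows:
  moves: [255,0,0,1,0,255,0,0,2,0,255,0,0,2,0]

```text
time: 28.73
tool_pos: [496.9, 6.1, 122.8]
tcp_rot: [3.142, 0.001, 2.688]
contact_force: [-2.9, 0.3, 7.2]
grip_width: 19.6
```

Request:
play_rows:
  moves: [255,0,0,1,0,255,0,0,2,0,255,0,0,2,0,255,0,0,2,0]

```text
time: 29.07
tool_pos: [496.9, 6.1, 122.4]
tcp_rot: [3.141, 0.002, 2.689]
contact_force: [-7.8, 1.6, 19.3]
grip_width: 19.6
```

```bash
python3 - <<'E'
from plant import bot
from h import *
o=bot.get_obs();print(o['moment'])
c=bot.capture('wrist'); save(c,'w24.png',None,1.5)
rel(o,(496.1,5.95,122),154.0)
s=bot.capture('scene');save(s,'s24.png',(200,150,310,230),7)
save(s,'s24f.png',None,1.5);save(bot.capture('top'),'t24.png',None,1.5)
rel(bot.get_obs(),(496.1,5.95,122),154.0)
E
```

```text
[0.09244678 1.06944297 0.00885959]
at [496.9   6.1 122.4] yaw 154.05 t 29.07 F [-7.8  1.6 19.3] w 19.6 | shift [ 0.7 -0.4  0.4] turn 0.05
at [496.9   6.1 122.4] yaw 154.05 t 29.22 F [-8.5 -0.3 19.7] w 20.1 | shift [ 0.7 -0.5  0.4] turn 0.05
```

View pics/s24.png

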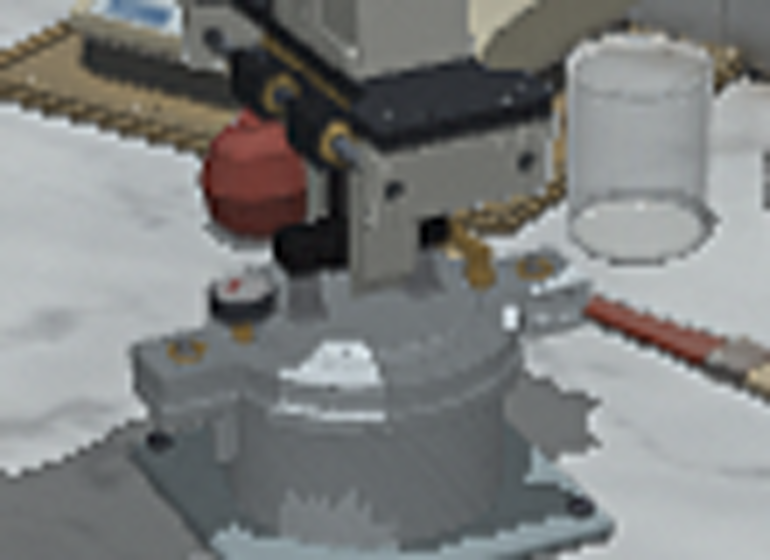

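View pics/w24.png

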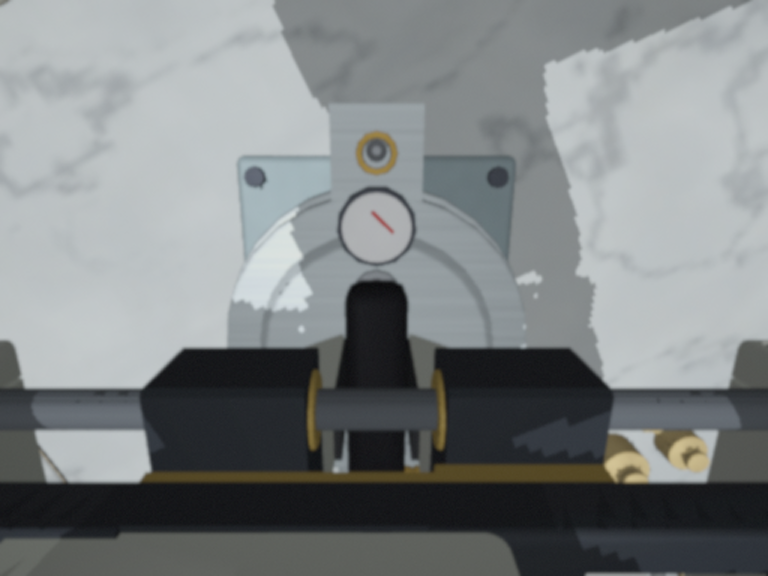

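View pics/s24f.png

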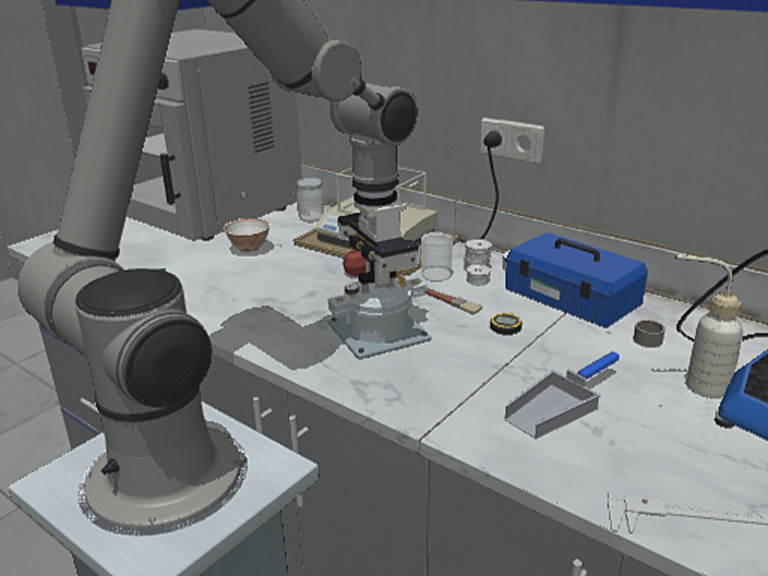

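Request:
play_rows:
  moves: [255,0,0,0.8,0,255,0,0,0.8,0,255,0,0,0.8,0,255,0,0,0.8,0,255,0,0,0.8,0,255,0,0,0.8,0,255,0,0,0.8,0,255,0,0,0.8,0]

```text
time: 29.88
tool_pos: [496.9, 6.1, 122.4]
tcp_rot: [3.141, 0.002, 2.689]
contact_force: [-9.7, 0.5, 26.4]
grip_width: 19.6
```

Request:
play_rows:
  moves: [255,0,0,0,0,255,0,0,0,0,255,0,0,0,0,255,0,0,0,0]

```text
time: 30.22
tool_pos: [496.9, 6.1, 122.4]
tcp_rot: [3.141, 0.002, 2.689]
contact_force: [-10.0, -0.0, 26.5]
grip_width: 19.5
```

```bash
python3 - <<'E'
from plant import bot
from h import *
s=bot.capture('scene');save(s,'s25.png',(200,150,310,230),7)
rel(bot.get_obs(),(496.1,5.95,122),154.0)
E
```

```text
at [496.9   6.  122.4] yaw 154.06 t 30.27 F [-10.7   0.1  26.7] w 19.9 | shift [ 0.7 -0.4  0.4] turn 0.06
```

View pics/s25.png

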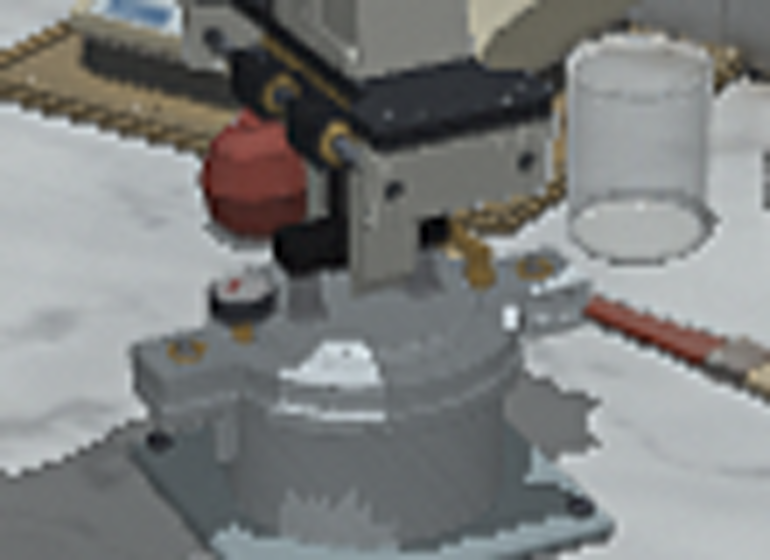

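View pics/t24.png

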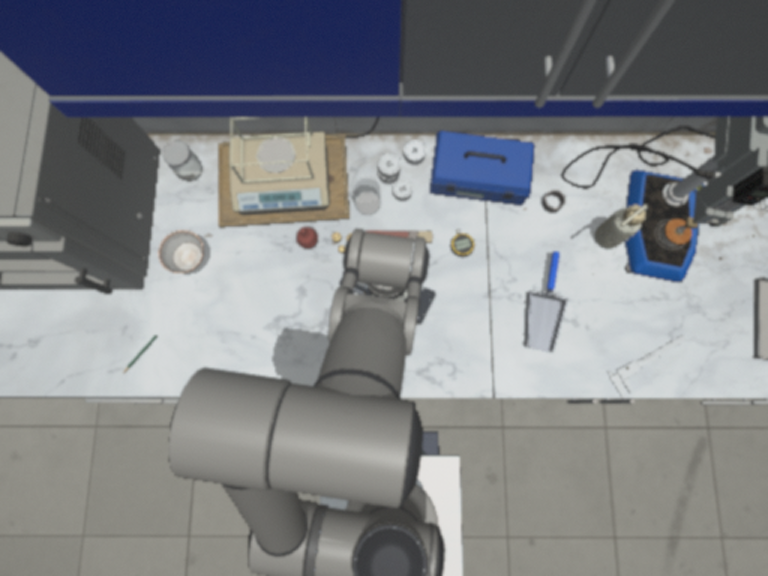

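The lid shows no gap, the force is steady at 26 N with no further travel, and the bystanders are where they were. I'm handing the job in.

```bash
python3 -c "
from plant import bot
print(bot.close_job())"
```

```text
the job is handed in; nothing more can be done
None
```

The job is done and handed in at about 30 s of the 72 s allowed, with the arm still holding the lid pressed shut.

**Stones:** The moves cannot tilt the tool. I tipped the scoop by pivoting its handle in the jaws, with its lip pushed first against the pot's outside and then against its inner wall. It reached roughly 42°, judged from the wrist pictures. A wrist picture taken from above afterwards showed all four stones inside the pot. One push jammed briefly, at about 41 N sideways on the scoop's lip, and I backed off.

**Scoop:** It is standing empty and flat on the worktop, about 16 mm from where it started.

**Lid:** I saw one pin centred in its hole through the wrist camera, and the other end was not checked as closely. I then pressed the lid down.
- **Height:** The tool stopped at 122.4 mm, against about 122.5 mm expected for fully closed.
- **Push:** The downward push rose from 19 to 26 N without further travel and stayed steady. About 8.5 N is enough to hold the seal closed.
- **Gap:** No gap shows in the scene view.
- **Remaining discrepancy:** A side force of about 10 N remains along the world x axis, most likely a pin touching its hole.

**Bystanders:** The stopwatch, the brush and the bulb look untouched in the last pictures; I compared them by eye only.

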